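# Lay the post stand down on its rest

## Robot

A 7-joint arm with a two-finger parallel gripper is mounted at the origin on the work surface. World frame = base frame: x ahead of the robot, y to its left, z up, the work surface at z = 0. Lengths are in m, angles in rad, forces in N, time in s.
With the tool pointing down it reaches from about 0.4 to 0.875 m from the base axis. Payload 19.3 kg.
Tool frame: the origin (TCP) lies at the very end of the fingers, on their centre line; the grasp point (between the pads) lies 19 mm behind it; z points along the fingers, y is the direction in which the jaws open and shut (so a half turn about z gives the same grasp; the last joint's range is limited). The gripper opens to 85 mm and grips with 20 to 120 N. Pads are 22 mm wide; open, the fingers measure 114 mm over their backs; the gripper's body (76 mm by 85 mm) begins 54 mm behind the grasp point. The pads swing forward as they close: fully open they stand 13 mm farther back than shut.
Start: joints at [-0.07, 0.521, -0.036, 1.599, 0.021, 1.021, -0.113], TCP at [0.625, -0, 0.231] pointing down, gripper open.
Joint ranges: [-2.91, 2.91], [-0.3, 2.13], [-1.5, 1.42], [0.17, 2.43], [-1.26, 4.41], [0.16, 1.93], [-2.52, 2.52]. Speed limits (rad/s): [1.89, 1.89, 2.39, 2.39, 3.01, 3.01, 3.01].

## Interface

Orientations are given as [roll, pitch, yaw] about the fixed x, y, z axes, in that order (R = Rz(yaw) Ry(pitch) Rx(roll)).
In Python, from workcell import telemetry, imaging, ticket gives the robot as it stands.
- The arm moves only by the tool carry_out, never from a script. Its argument "series" is a list of rows, each a list of 7 numbers: the shift along the tool's x, y, z in m, then the turn, a rotation vector about the tool's x, y, z in rad, then the closure in counts, from 0 (fully open) to 255 (shut). In form: [[tx, ty, tz, ax, ay, az, jaw], ...]. A call has 1 to 10 rows; each row is the pose to reach, as a shift and turn from the pose commanded when the call began, along the tool's axes at that moment; what a row does not reach only later rows make up. A row lasts 1/8 s, in which the tool goes at most 62.5 mm and 10.7 degrees, less where a joint would pass 70% of its speed; a pose out of reach is approached as far as the arm can. A call with a gripper value outside its range is refused whole. The fingers move at their own pace and stop on an object; "force" is the grip in N (left out, the last holds). Time passes only in rows, so rows that repeat a pose let the fingers close. It gives the time, the measured TCP pose, the force and the opening at its end, in the units of the state.
- telemetry.observe(): the state, without advancing time (a new reading comes with each control period).
- imaging.grab_frame(name): name is "scene" or "side" or "wrist"; returns (picture, depth): 400x640x3 uint8, blue, green, red; 400x640 float32, m along the optical axis (not along the pixel's ray), 0 where there is no reading.
- imaging.camera_info(name): a dict with "mtx" (3x3 intrinsics, pixels), "extrinsics" (4x4, takes a point from camera to world coordinates); the wrist camera has in their place "hand_eye" (4x4, takes a point from camera to tool coordinates, whose origin is the TCP and whose axes are the flange's). Camera axes: x right, y down, z forward; pixel columns grow to the right and rows downward; lengths in m; the calibration is good to about 2 mm. A picture is of the moment at which its call begins: read the wrist's pose just before it. camera_info takes no time and is no camera call.
- ticket.job_done(): hands the job in, once; it reports no verdict.
The state is a dict: "clock": time; "qpos": joint angles; "qd": joint speeds; "joint_efforts": joint torques, N m; "position": TCP position; "tool_rot": TCP orientation; "force": force on the tool from outside, world axes, zero at the start; "moment": the same for the moment, N m; "grip_width": finger opening in m.
Only numpy, scipy, OpenCV 4.12 (cv2) and the standard library are available. Lean on these libraries where they do the work, as an engineer would, in place of code of your own. Each camera call takes 0.05 s, during which the arm holds its last target.

## Task

Lay the post stand on its side so that the screw under its foot can be reached: with the fingers, push it upright along the bench until the front of its square foot is flat against the cradle's low stop bar, then tip it over the bar and keep it under control all the way down, so that the post comes to lie gently on the rubber-topped rest instead of falling onto it. Do not grip, lift or carry the stand: its foot stays on the bench throughout. Leave it lying there with its foot against the bar, and do not disturb the jar, the beaker or the tube rack.

Things in the scene. Friction and masses are not known exactly. Their poses are not given: they have to be found in the camera images.
- stand: Loose post stand, about 0.5 kg (varies): grey square foot 110 x 110 mm, 12 mm thick, with a steel post 20 mm in diameter at its centre, 200 mm high over all (black end; collar 30 mm in diameter, up to 30 mm above the bench, round the post's root). Origin: centre of the foot's underside; z up along the post, x towards the foot's front, which faces the stop bar to within 10 degrees at the start.
- foot_low (a point): Middle of the front lower edge of the stand's foot (55 mm ahead of the stand's origin, on the underside). It stays on the bench as the stand is tipped.
- foot_high (a point): Middle of the front upper edge of the stand's foot (12 mm above foot_low while upright). Pressed to the stop bar, it slides down the bar's face as the stand tips, so that the foot's lower edge backs away from the bar by 12 mm x sin(tilt).
- post_top (a point): Centre of the top end of the stand's post, 200 mm from the foot's underside. The centre of mass is about 29 mm above the underside, so tipped over its front edge the stand balances at about 62 degrees from upright; beyond that it falls forward unless held back. Pushed below about 60 mm it slides; pushed near the top it tips.
- cradle: Aluminium cradle fixed to the bench: a stop bar 130 mm long, 15 mm thick, 18 mm high, joined by a flat strip 36 mm wide, 4 mm thick to the rest. Origin: on the bench under the middle of the bar's working face (the face towards the stand); x runs away from the stand, from bar to rest; y along the bar; z up.
- rest: The rest, fixed to the cradle: upright block 30 mm (along the cradle's x) by 80 mm (along y), 60 mm high, its top 10 mm black rubber. Origin: centre of its underside, 84 mm along x from the cradle's origin. Lying on it with the foot against the bar, the post leans about 80 degrees from upright; its end overhangs the rest by some 90 mm, with about 60 mm of free height beneath.
- reagent: Bystander: closed white jar, 58 mm in diameter, 105 mm high. Origin: centre of its underside.
- beaker: Bystander: clear plastic beaker, 64 mm in diameter, 75 mm high. Origin: centre of its underside.
- tuberack: Bystander: blue tube rack, 50 x 90 mm, 47 mm high with its tube caps. Origin: centre of its underside.
There are look-alikes about, which are no part of the job. Several things look just like the stand: the one meant starts farthest from the robot's base. Several things look just like the cradle: the one meant starts farthest from the robot's base.

How it is judged:
On the way:
1. the stand, still upright, has been slid until the front of its foot is against the stop bar (within 6 mm, square to within 0.1 rad) (x of foot_low in the frame of cradle above -0.006 m and angle between stand's own z axis and vertical below 0.1 rad and angle between the x axis of stand and the x axis of cradle, either way round below 0.1 rad), for 0.2 s.
At the end, for the whole second after the job is handed in: The stand rests on its side (over 1.30 rad from upright), its post carried by the rest, post end within 40 mm of the cradle's centre line, the foot's front upper edge within 12 mm of the bar's face, its lower edge on the bench (8 mm) (angle between stand's own z axis and vertical above 1.3 rad and contact force between stand and rest above 0.2 N and x of foot_high in the frame of cradle between -0.012 and 0.006 m and z of foot_low in the frame of cradle below 0.008 m and y of post_top in the frame of cradle between -0.04 and 0.04 m and linear speed of stand below 0.02 m/s and angular speed of stand below 0.1 rad/s); the robot touches nothing.
It fails at once if the stand falls, swings or lands at more than 1.5 rad/s (angular speed of stand above 1.5 rad/s).
It fails at once if the stand is lifted: the front lower edge of its foot leaves the bench by more than 15 mm (height (world z) of foot_low above 0.015 m).
It fails at once if the stand is gripped or pressed hard: the fingers bear on it with more than 30 N in all (contact force between the fingers and stand above 30 N).
It fails at once if the jar, the beaker or the tube rack is moved by more than 20 mm (distance of any of reagent, beaker, tuberack from where it was at the start of the episode above 0.02 m).
It also fails if it takes over 72 s, if anything falls off the work surface, if the arm or the gripper's body presses on something with over 40 N, if the wrist force passes 120 N, or if a joint passes its speed limit or range.

## Working session

There is one attempt and no reset: what is moved stays moved. The work goes in short steps, Python scripts to look and compute and a tool call to move; the robot and the scene stay as the last step left them, time stands still between calls to the robot, and variables do not carry over. Pictures are saved under pics/ and viewed, and the job is handed in when it is done.

Besides the shell and the picture viewer there is one more tool, called after ">>>" by a JSON object that holds its "name" and its "arguments", one argument or row to a line. carry_out: Moves the arm, as the interface text tells. Its arguments: {"type":"object","properties":{"series":{"type":"array"},"force":{"type":"number"}},"required":["series"]}

```bash
mkdir -p pics; ls
python3 - <<'E'
from workcell import telemetry, imaging
import cv2
print(telemetry.observe())
for n in ("scene","side"):
    p,d=imaging.grab_frame(n); cv2.imwrite(f"pics/{n}0.png",p)
    import numpy as np; np.save(f"pics/{n}0.npy",d)
    print(n,imaging.camera_info(n))
print(imaging.camera_info("wrist"))
E
```

```text
pics
{'clock': 0.0, 'qpos': array([-0.0701757 ,  0.52203172, -0.03632331,  1.60000662,  0.02119177,
        1.02111373, -0.11278612]), 'qd': array([-0.0001796 ,  0.00011881, -0.00140628, -0.00079456, -0.0007588 ,
       -0.0003963 ,  0.00162005]), 'joint_efforts': array([-4.24098413e-03, -9.27110124e+01,  1.97758444e+00, -3.69928443e+01,
        1.76317629e-02,  8.19846697e-03, -6.58496788e-05]), 'position': array([ 6.24653748e-01, -5.31995930e-05,  2.30715244e-01]), 'tool_rot': array([-3.14042066e+00,  7.97043929e-05,  1.57076811e+00]), 'force': array([-0.01174419,  0.64824598,  0.38698627]), 'moment': array([-0.01854373,  0.05902691,  0.02637891]), 'grip_width': 0.08522877588459889}
scene {'mtx': array([[379.22353811,   0.        , 315.74398834],
       [  0.        , 379.22353811, 198.4073759 ],
       [  0.        ,   0.        ,   1.        ]]), 'extrinsics': array([[-0.05282768,  0.55024707, -0.83332911,  1.24094742],
       [ 0.99858109,  0.02349984, -0.04778665,  0.00504537],
       [-0.00671137, -0.83467115, -0.55070776,  0.5511128 ],
       [ 0.        ,  0.        ,  0.   
[... 267 characters left out ...]
      [-0.26893366, -0.56758325,  0.77815419, -0.78066374],
       [-0.0025437 , -0.80749761, -0.58986536,  0.71712642],
       [ 0.        ,  0.        ,  0.        ,  1.        ]])}
{'mtx': array([[306.37380432,   0.        , 316.1246811 ],
       [  0.        , 306.37380432, 204.52865895],
       [  0.        ,   0.        ,   1.        ]]), 'hand_eye': array([[ 1.04609356e-03, -9.55023132e-01, -2.96529465e-01,
         7.57529717e-02],
       [ 9.99998671e-01,  1.36976863e-03, -8.83785907e-04,
        -6.45252065e-04],
       [ 1.25021274e-03, -2.96528147e-01,  9.55023296e-01,
        -1.43162946e-01],
       [ 0.00000000e+00,  0.00000000e+00,  0.00000000e+00,
         1.00000000e+00]])}
```

View pics/scene0.png

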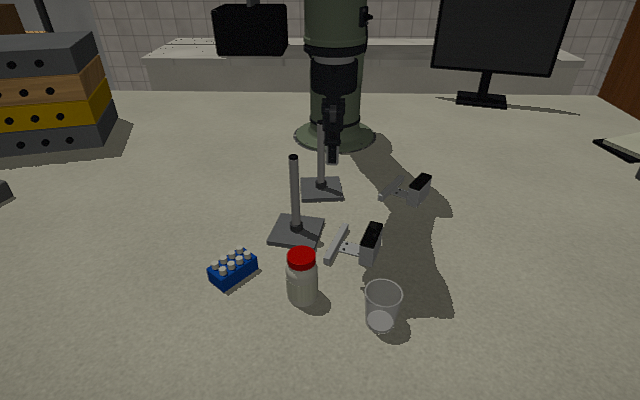

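View pics/side0.png

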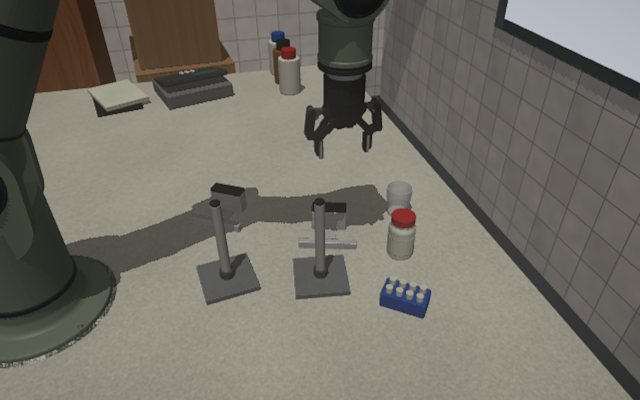

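Two stands are visible, at scene (295,235) and (322,190). In the side view these are (320,275) and (228,280). There are two cradles, at scene (352,245) and (405,190). The robot base is at the top of the scene view, so the lower ones at (295,235) and (352,245) are farthest from it. I'll measure them and confirm with a crop.

```bash
cat > h.py <<'E'
import numpy as np, cv2
from workcell import telemetry, imaging
from scipy.spatial.transform import Rotation as R
def cam(n):
    c=imaging.camera_info(n)
    if 'extrinsics' in c: return c['mtx'],c['extrinsics']
    s=telemetry.observe(); T=np.eye(4); T[:3,:3]=R.from_euler('xyz',s['tool_rot']).as_matrix(); T[:3,3]=s['position']
    return c['mtx'],T@c['hand_eye']
def ray(n,uv,z,KE=None):
    K,E=KE or cam(n); uv=np.atleast_2d(uv).astype(float)
    d=np.c_[(uv-K[:2,2])/[K[0,0],K[1,1]],np.ones(len(uv))]@E[:3,:3].T
    o=E[:3,3]; t=(z-o[2])/d[:,2]; return o+d*t[:,None]
def cloud(n,d,KE=None):
    K,E=KE or cam(n); v,u=np.mgrid[:400,:640]
    p=np.stack([(u-K[0,2])/K[0,0]*d,(v-K[1,2])/K[1,1]*d,d],-1)
    P=p@E[:3,:3].T+E[:3,3]; P[d==0]=np.nan; return P
def proj(n,P,KE=None):
    K,E=KE or cam(n); p=(np.atleast_2d(P)-E[:3,3])@E[:3,:3]; q=p@K.T; return q[:,:2]/q[:,2:]
E
python3 - <<'E'
from h import *
for n in("scene","side"):
    d=np.load(f"pics/{n}0.npy"); P=cloud(n,d); im=cv2.imread(f"pics/{n}0.png")
    m=(np.nan_to_num(P[...,2])>0.006)&(P[...,0]>.3)&(P[...,0]<.95)&(abs(P[...,1])<.4)&(P[...,2]<.22)
    k,l,s,c=cv2.connectedComponentsWithStats(m.astype(np.uint8))
    for i in range(1,k):
        if s[i,4]>60:
            q=P[l==i]; print(n,i,c[i].round(),s[i,4],q.min(0).round(3),q.max(0).round(3),q.mean(0).round(3))
    o=im.copy(); o[~m]=o[~m]//2
    if n=="scene": z=o[120:340,190:450]
    else: z=o[170:330,180:450]
    cv2.imwrite(f"pics/{n}0c.png",cv2.resize(im[120:340,190:450] if n=="scene" else im[170:330,180:450],None,fx=3,fy=3,interpolation=cv2.INTER_CUBIC)[:600,:800])
E
```

```text
scene 1 [320. 177.] 1369 [ 0.308 -0.091  0.006] [0.431 0.029 0.202] [ 0.378 -0.032  0.047]
scene 2 [298. 244.] 3783 [ 0.494 -0.143  0.006] [ 0.776 -0.019  0.202] [ 0.654 -0.066  0.059]
scene 3 [418. 189.] 572 [0.365 0.188 0.006] [0.445 0.256 0.063] [0.416 0.218 0.042]
scene 4 [390. 187.] 229 [0.305 0.119 0.006] [0.419 0.197 0.021] [0.368 0.156 0.016]
scene 13 [370. 243.] 757 [0.581 0.058 0.006] [0.664 0.111 0.063] [0.637 0.081 0.046]
scene 14 [335. 243.] 354 [ 0.536 -0.015  0.006] [0.66  0.037 0.021] [0.605 0.01  0.017]
scene 18 [231. 268.] 1396 [ 0.65  -0.24   0.006] [ 0.746 -0.148  0.05 ] [ 0.708 -0.191  0.033]
scene 32 [382. 304.] 1673 [0.766 0.058 0.006] [0.83  0.121 0.078] [0.8  0.09 0.05]
side 1 [400. 219.] 1951 [ 0.715 -0.082  0.006] [0.829 0.123 0.109] [ 0.758 -0.01   0.063]
side 2 [225. 248.] 3830 [ 0.301 -0.093  0.006] [0.441 0.255 0.202] [0.374 0.027 0.042]
side 5 [323. 254.] 3680 [ 0.492 -0.143  0.006] [0.661 0.11  0.203] [ 0.57  -0.052  0.041]
side 15 [405. 296.] 1430 [ 0.646 -0.24   0.006] [ 0.744 -0.148  0.051] [ 0.691 -0.203  0.034]
```

View pics/scene0c.png

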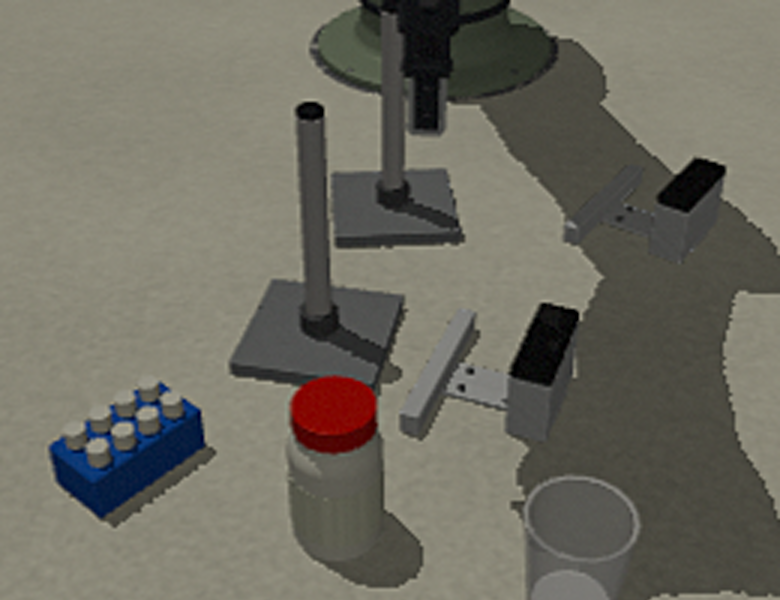

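View pics/side0c.png

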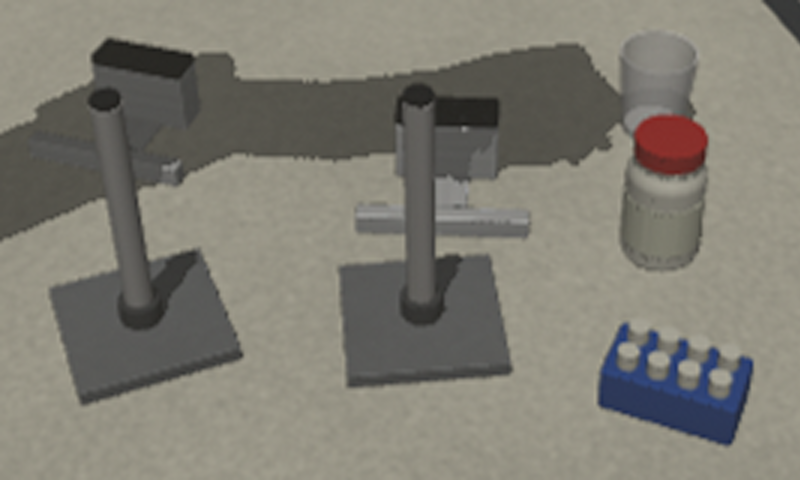

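The stand meant is at scene crop (318,330) and the cradle meant at (490,375). Both are clearly nearer this camera than their look-alikes at (395,210) and (645,205), so they are farther from the base. Next I'll fit their poses from points at known heights.

Run:
```python
from h import *
def rect(q,name):
    r=cv2.minAreaRect(q[:,:2].astype(np.float32)*1000); print(name,len(q),'c',np.round(r[0],1),'size',np.round(r[1],1),'ang',round(r[2],2), 'z',np.median(q[:,2]).round(4))
for n in("scene","side"):
    P=cloud(n,np.load(f"pics/{n}0.npy")); P=P[~np.isnan(P[...,0])]
    def sel(x0,x1,y0,y1,z0,z1): return P[(P[:,0]>x0)&(P[:,0]<x1)&(P[:,1]>y0)&(P[:,1]<y1)&(P[:,2]>z0)&(P[:,2]<z1)]
    print(n)
    rect(sel(.47,.63,-.16,-.022 if 1 else 0,.0095,.015),'foot')
    rect(sel(.5,.68,-.018,.05,.0155,.022),'bar')
    rect(sel(.57,.68,.05,.12,.057,.066),'rest')
    for z in((.05,.07),(.1,.12),(.15,.17),(.195,.206)):
        q=sel(.47,.63,-.16,-.02,*z); print('post',z,len(q),q.mean(0).round(4))
    rect(sel(.69,.79,-.1,0,.09,.112),'jar'); rect(sel(.75,.85,.05,.13,.065,.08),'beaker'); rect(sel(.6,.8,-.25,-.14,.03,.06),'rack')
    q=sel(.69,.79,-.1,0,.09,.112);print(q.min(0),q.max(0))
```

```text
scene
foot 1226 c [555.7 -80.6] size [110.1 111.6] ang 81.06 z 0.013
bar 276 c [596.9  11.5] size [ 15.1 128.4] ang 71.55 z 0.0188
rest 361 c [621.1  83.8] size [30.  80.4] ang 71.16 z 0.0607
post (0.05, 0.07) 64 [ 0.5624 -0.0802  0.0601]
post (0.1, 0.12) 71 [ 0.5627 -0.0798  0.1099]
post (0.15, 0.17) 84 [ 0.5625 -0.0794  0.1598]
post (0.195, 0.206) 57 [ 0.5585 -0.0804  0.1994]
jar 626 c [746.  -50.4] size [50.5 51.4] ang 82.73 z 0.1055
beaker 473 c [798.6  89.9] size [62.8 62.6] ang 4.59 z 0.0729
rack 941 c [ 696.9 -193.2] size [49.9 90.4] ang 50.4 z 0.0375
[ 0.7197198  -0.07600638  0.09061679] [ 0.77159212 -0.02533381  0.10818465]
side
foot 1657 c [555.1 -80.7] size [112.8 109.8] ang 80.73 z 0.0127
bar 241 c [594.8  10.9] size [ 19.  128.3] ang 73.08 z 0.0184
rest 189 c [619.1  83.6] size [32.1 78.3] ang 72.59 z 0.0605
post (0.05, 0.07) 73 [ 0.5533 -0.0869  0.0602]
post (0.1, 0.12) 78 [ 0.5538 -0.0872  0.1098]
post (0.15, 0.17) 95 [ 0.5534 -0.0862  0.1597]
post (0.195, 0.206) 72 [ 0.555  -0.0827  0.1995]
jar 407 c [745.3 -50.4] size [52.1 50.1] ang 35.67 z 0.1051
beaker 233 c [797.1  90.6] size [63.8 62.9] ang 82.73 z 0.072
rack 1018 c [ 695.2 -193.9] size [52.3 90.1] ang 51.12 z 0.0372
[ 0.7189114  -0.07787301  0.09041724] [ 0.76945866 -0.0252578   0.10883786]
```

```bash
cat >> h.py <<'E'
a=np.radians(71.5); CX=np.array([np.cos(a),np.sin(a),0]); CY=np.array([-CX[1],CX[0],0]); C0=np.array([.5941,.0042,0])
def w2c(p): p=np.asarray(p)-C0; return np.array([p@CX,p@CY,p[2]])
def c2w(x,y,z): return C0+x*CX+y*CY+np.array([0,0,z])
# tool x=+CY, tool y=+CX, z down ; tilt phi about tool x
def Rt(phi=0): return np.stack([CY,CX,[0,0,-1]],1)@R.from_rotvec([np.radians(phi),0,0]).as_matrix()
def step(x,y,z,phi=0):
    s=telemetry.observe(); R0=R.from_euler('xyz',s['tool_rot']).as_matrix()
    t=R0.T@(c2w(x,y,z)-s['position']); r=R.from_matrix(R0.T@Rt(phi)).as_rotvec()
    return np.r_[t,r].round(4)
def now():
    s=telemetry.observe(); Rm=R.from_euler('xyz',s['tool_rot']).as_matrix()
    F=s['force']; d=R.from_matrix(Rt(0).T@Rm).as_rotvec(degrees=True)
    print('t',round(s['clock'],2),'tcp_c(mm)',(w2c(s['position'])*1000).round(1),'turn deg',d.round(1),'F_c',np.r_[F@CX,F@CY,F[2]].round(1),'w',round(s['grip_width']*1000,1),'q',s['qpos'].round(2))
E
python3 -c "
from h import *
now();print(step(-.185,.014,.231))"
```

```text
t 0.1 tcp_c(mm) [  5.7 -30.4 230.8] turn deg [ 0.1  0.  71.5] F_c [ 0.3  0.6 -0.4] w 85.2 q [-0.07  0.52 -0.04  1.6   0.02  1.02 -0.11]
[-1.6680e-01 -1.0260e-01 -1.0000e-04 -9.0000e-04 -5.0000e-04 -1.2479e+00]
```

>>> {"name": "carry_out", "arguments": {
  "series": [
    [-0.042,-0.026,0,0,0,-0.18,255],
    [-0.084,-0.052,0,0,0,-0.36,255],
    [-0.126,-0.078,0,0,0,-0.54,255],
    [-0.167,-0.103,0,0,0,-0.72,255],
    [-0.167,-0.103,0,0,0,-0.9,255],
    [-0.167,-0.103,0,0,0,-1.08,255],
    [-0.167,-0.103,0,0,0,-1.248,255],
    [-0.167,-0.103,0,0,0,-1.248,255],
    [-0.167,-0.103,0,0,0,-1.248,255]
  ]
}}

```text
clock: 1.23
position: [0.5219, -0.1671, 0.2311]
tool_rot: [-3.142, -0.0, 2.815]
force: [-0.7, 0.8, 0.3]
grip_width: -0.0003
```

```bash
python3 -c "
from h import *
now();print(step(-.185,.014,.008))"
```

```text
t 1.23 tcp_c(mm) [-185.3   14.1  231.1] turn deg [0.  0.  0.2] F_c [0.6 0.9 0.3] w -0.3 q [ 0.42  0.41 -0.3   1.79  0.14  0.96  1.31]
[-2.000e-04  3.000e-04  2.231e-01 -0.000e+00 -3.000e-04 -4.000e-03]
```

>>> {"name": "carry_out", "arguments": {
  "series": [
    [0,0,0.05,0,0,-0.004,255],
    [0,0,0.1,0,0,-0.004,255],
    [0,0,0.15,0,0,-0.004,255],
    [0,0,0.19,0,0,-0.004,255],
    [0,0,0.215,0,0,-0.004,255],
    [0,0,0.224,0,0,-0.004,255],
    [0,0,0.225,0,0,-0.004,255]
  ]
}}

```text
clock: 2.1
position: [0.5221, -0.167, 0.0064]
tool_rot: [-3.141, -0.0, 2.822]
force: [-0.0, -1.4, 0.2]
grip_width: 0.0001
```

```bash
python3 -c "
from h import *
now()
p,d=imaging.grab_frame('side');cv2.imwrite('pics/side1.png',cv2.resize(p[120:330,180:480],None,fx=2.6,fy=2.6))"
```

```text
t 2.1 tcp_c(mm) [-185.2   14.     6.4] turn deg [ 0.   0.  -0.2] F_c [-1.3 -0.4  0.2] w 0.1 q [ 0.35  0.74 -0.2   1.93  0.29  0.49  1.19]
```

View pics/side1.png

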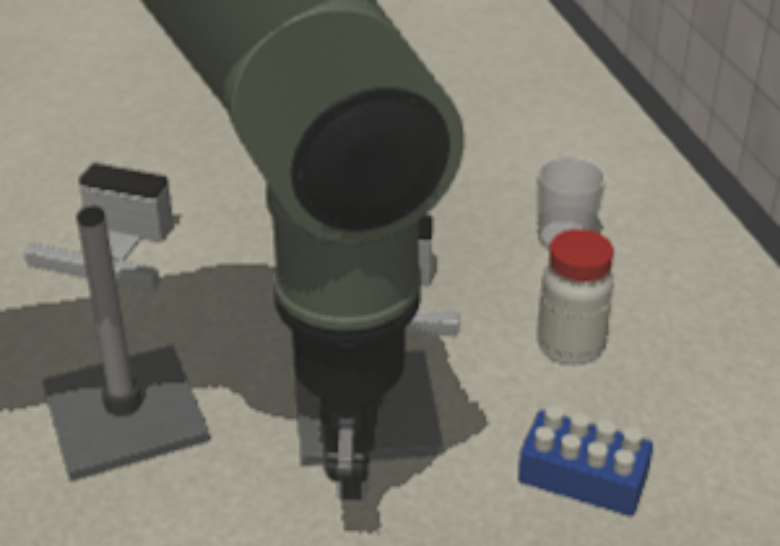

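The fingers are down behind the foot (tip at crop (350,490), foot's rear edge about y=460), clear of the rack and the jar. I'll advance along tool +y.

>>> {"name": "carry_out", "arguments": {
  "series": [
    [0,0.008,0,0,0,0,255],
    [0,0.014,0,0,0,0,255],
    [0,0.018,0,0,0,0,255],
    [0,0.022,0,0,0,0,255],
    [0,0.026,0,0,0,0,255],
    [0,0.03,0,0,0,0,255],
    [0,0.034,0,0,0,0,255],
    [0,0.038,0,0,0,0,255],
    [0,0.042,0,0,0,0,255],
    [0,0.045,0,0,0,0,255]
  ]
}}

```text
clock: 3.4
position: [0.5362, -0.124, 0.0063]
tool_rot: [3.142, -0.0, 2.823]
force: [-1.1, -3.1, 0.6]
grip_width: -0.0001
```

```bash
cat >> h.py <<'E'
def rect(q,name):
    r=cv2.minAreaRect(q[:,:2].astype(np.float32)); print(name,len(q),'c',w2c([*r[0],0])[:2].round(4)*1000,'size',np.round(np.array(r[1])*1000,1),'ang-71.5',round((r[2]-71.5+45)%90-45,2))
def foot(n):
    p,d=imaging.grab_frame(n); P=cloud(n,d).reshape(-1,3); Q=(P-C0)@np.stack([CX,CY,[0,0,1]],1)
    k=(Q[:,0]>-.2)&(Q[:,0]<-.0005)&(abs(Q[:,1])<.09)&(Q[:,2]>.0095)&(Q[:,2]<.015)
    if n=='scene': rect(P[k],n)
    q=Q[k]; print(n,'foot front x pctl',np.percentile(q[:,0],[98,99.5,100]).round(4))
    return p,d,Q.reshape(400,640,3)
E
python3 -c "
from h import *
now()
p,d,Q=foot('scene');cv2.imwrite('pics/scene2.png',cv2.resize(p[120:320,200:450],None,fx=3,fy=3))"
```

```text
t 3.4 tcp_c(mm) [-139.9   14.3    6.3] turn deg [-0.   0.  -0.2] F_c [-3.3  0.1  0.6] w -0.1 q [ 0.26  0.75 -0.19  1.93  0.28  0.5   1.12]
scene 1258 c [-79.6   7.6] size [132.1 112. ] ang-71.5 10.83
scene foot front x pctl [-0.0124 -0.0082 -0.0054]
```

View pics/scene2.png

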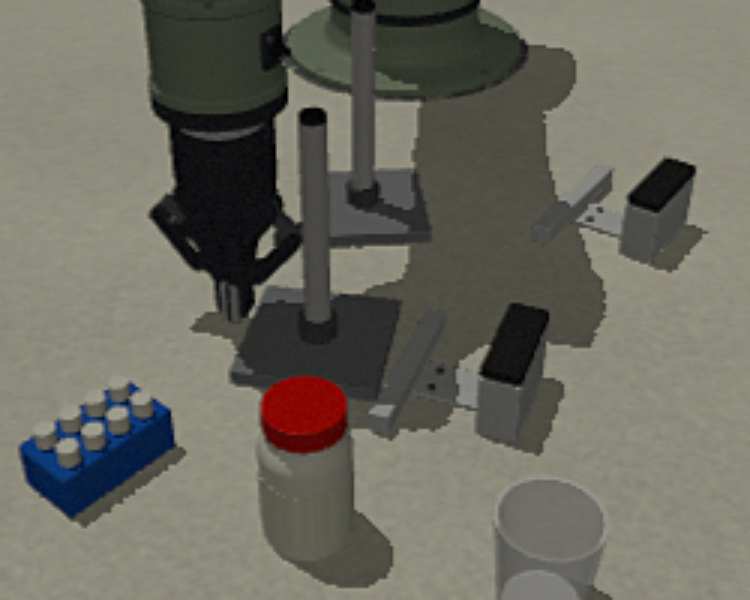

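```bash
python3 -c "
from h import *
now()
p,d,Q=foot('scene')
for v in range(186,206,3): 
  r=Q[v,255:315]*1000; print(v,[tuple(int(c) if c==c else None for c in r[i]) for i in range(20,60,3)])
"
```

```text
t 3.45 tcp_c(mm) [-139.5   14.3    6.3] turn deg [-0.   0.  -0.3] F_c [-3.3 -0.1  1. ] w -0.0 q [ 0.26  0.75 -0.19  1.93  0.28  0.5   1.12]
scene 1261 c [-79.4   8.5] size [132.4 113.5] ang-71.5 10.81
scene foot front x pctl [-0.0117 -0.0077 -0.0054]
186 [(-122, -18, 137), (-117, -15, 137), (-121, 5, 124), (-113, 3, 127), (-107, 6, 127), (-102, 10, 126), (-101, 22, 119), (-176, 197, 2), (-168, 199, 3), (-69, 1, 138), (-63, 2, 138), (-59, 8, 136), (-131, 197, 12), (-124, 200, 12)]
189 [(-135, 3, 115), (-127, 2, 117), (-120, 2, 118), (-112, 1, 121), (-106, 4, 120), (-101, 7, 120), (-100, 20, 113), (-170, 184, 1), (-163, 188, 1), (-70, 1, 130), (-63, 1, 131), (-58, 6, 130), (-125, 182, 12), (-117, 185, 12)]
192 [(-136, 4, 106), (-124, -3, 114), (-120, 2, 111), (-114, 3, 112), (-107, 5, 112), (-100, 4, 114), (-95, 10, 112), (-92, 18, 108), (-157, 174, 0), (-70, 1, 123), (-64, 3, 123), (-59, 7, 122), (-119, 167, 13), (-112, 172, 11)]
195 [(-130, -6, 106), (-125, -3, 106), (-121, 3, 102), (-115, 4, 103), (-106, 2, 106), (-173, 150, 1), (-96, 11, 103), (-89, 12, 104), (-85, 18, 101), (-69, 0, 117), (-64, 1, 117), (-59, 7, 114), (-114, 156, 12), (-106, 157, 12)]
198 [(-133, -3, 96), (-125, -3, 98), (-123, 5, 93), (-114, 3, 96), (-109, 6, 95), (-168, 139, 0), (-97, 11, 95), (-87, 6, 100), (-81, 8, 101), (-70, 1, 108), (-64, 2, 108), (-59, 6, 107), (-108, 141, 12), (-101, 144, 12)]
201 [(-134, -1, 87), (-127, -2, 89), (-123, 4, 86), (-117, 6, 85), (-168, 121, 2), (-161, 125, 1), (-93, 2, 94), (-85, 2, 96), (-79, 4, 96), (-70, 0, 100), (-63, 0, 102), (-59, 7, 99), (-108, 141, 3), (-102, 145, 2)]
204 [(-135, 0, 78), (-127, -2, 81), (-124, 5, 77), (-125, 21, 66), (-163, 110, 0), (-102, 5, 82), (-94, 3, 85), (-86, 2, 88), (-134, 122, 0), (-71, 1, 92), (-64, 2, 93), (-59, 6, 91), (-104, 131, 1), (-96, 132, 2)]
```

>>> {"name": "carry_out", "arguments": {
  "series": [
    [0,0.0,0.001,-0.04,0,0,255],
    [0,0.0,0.002,-0.08,0,0,255],
    [0,0.002,0.002,-0.08,0,0,255],
    [0,0.004,0.002,-0.08,0,0,255],
    [0,0.006,0.002,-0.08,0,0,255]
  ]
}}

```text
clock: 4.12
position: [0.5383, -0.1184, 0.0046]
tool_rot: [3.063, 0.0, 2.823]
force: [-1.8, -5.0, 7.0]
grip_width: 0.0003
```

```bash
cat >> h.py <<'E'
def footang(Q):
    # right/front edges from scene: edge points of foot top excluding finger area
    k=(Q[...,0]>-.2)&(Q[...,0]<-.0005)&(abs(Q[...,1])<.09)&(Q[...,2]>.0095)&(Q[...,2]<.015)&(Q[...,0]>-.1)
    q=Q[k]; f=[]
    for y in np.arange(-.045,.06,.006):
        s=q[abs(q[:,1]-y)<.004]
        if len(s)>4: f.append((y,np.percentile(s[:,0],97)))
    f=np.array(f)*1000; print(f.round(1).tolist())
E
python3 -c "
from h import *
now()
p,d,Q=foot('scene'); footang(Q);now()"
```

```text
t 4.12 tcp_c(mm) [-134.    14.     4.6] turn deg [-4.5 -0.  -0.3] F_c [-5.3  0.1  7. ] w 0.3 q [ 0.35  0.76 -0.27  1.93  0.24  0.48  1.19]
scene 1253 c [-79.4   7.4] size [133.4 111.5] ang-71.5 10.82
scene foot front x pctl [-0.0114 -0.0077 -0.0054]
[[-45.0, -68.9], [-39.0, -15.6], [-33.0, -7.1], [-27.0, -8.8], [-21.0, -8.7], [-15.0, -11.2], [-9.0, -10.9], [-3.0, -13.7], [3.0, -12.2], [9.0, -15.2], [15.0, -15.6], [21.0, -15.8], [27.0, -16.1], [33.0, -18.9], [39.0, -20.3], [45.0, -20.7], [51.0, -23.1], [57.0, -22.3]]
t 4.17 tcp_c(mm) [-133.8   14.     4.6] turn deg [-4.5 -0.  -0.3] F_c [-4.5  0.1  7.2] w -0.3 q [ 0.35  0.76 -0.27  1.93  0.24  0.48  1.19]
```

```bash
python3 -c "
from h import *
p,d=imaging.grab_frame('scene');a=cv2.resize(p[170:270,240:350],None,fx=5,fy=5)
cv2.imwrite('pics/scene3.png',a)
p,d=imaging.grab_frame('wrist');cv2.imwrite('pics/wrist3.png',p)
"
```

```text
(no output)
```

View pics/scene3.png

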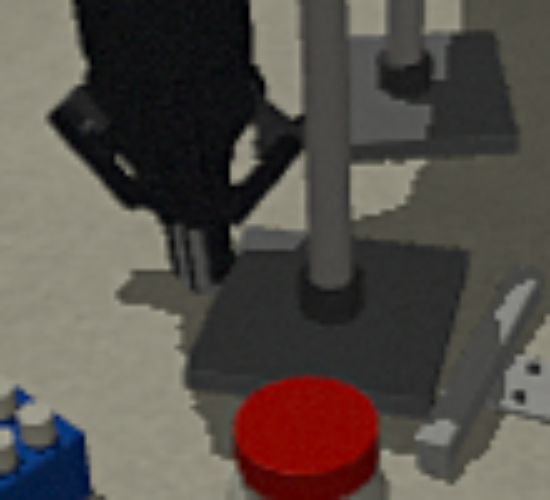

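View pics/wrist3.png

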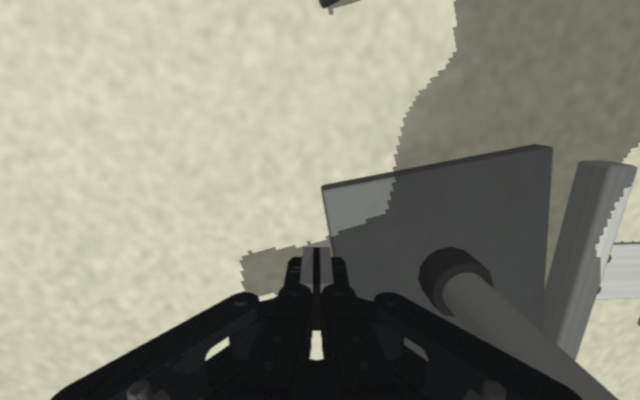

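>>> {"name": "carry_out", "arguments": {
  "series": [
    [0,-0.005,0,0,0,0,255],
    [0,-0.01,0,0,0,0,255],
    [0,-0.01,0,0,0,0,255]
  ]
}}

```text
clock: 4.65
position: [0.5346, -0.1284, 0.0034]
tool_rot: [3.062, -0.0, 2.822]
force: [-0.0, 0.2, 0.3]
grip_width: -0.0002
```

```bash
python3 -c "
from h import *
now()
p,d,Q=foot('scene'); footang(Q);now()
k=(Q[...,0]>-.2)&(Q[...,0]<-.1)&(Q[...,1]>-.03)&(Q[...,1]<.05)
q=Q[k]*1000
for z in range(0,110,6):
  s=q[(q[:,2]>=z)&(q[:,2]<z+6)&(q[:,1]<25)]
  s=s[(abs(s[:,1]-8)<16)]
  if len(s): print(z,len(s),s.min(0).round(),s.max(0).round())
cv2.imwrite('pics/scene4.png',cv2.resize(p[170:270,240:350],None,fx=5,fy=5))
"
```

```text
t 4.65 tcp_c(mm) [-144.6   14.4    3.4] turn deg [-4.6  0.  -0.2] F_c [0.2 0.1 0.3] w -0.2 q [ 0.37  0.76 -0.28  1.93  0.24  0.47  1.21]
scene 1263 c [-85.3   7.1] size [145.1 113. ] ang-71.5 10.63
scene foot front x pctl [-0.0116 -0.0081 -0.0055]
[[-45.0, -69.3], [-39.0, -15.8], [-33.0, -8.1], [-27.0, -8.6], [-21.0, -8.6], [-15.0, -11.5], [-9.0, -11.1], [-3.0, -13.5], [3.0, -11.9], [9.0, -15.4], [15.0, -14.7], [21.0, -15.9], [27.0, -18.1], [33.0, -19.1], [39.0, -19.6], [45.0, -20.4], [51.0, -21.1], [57.0, -22.4]]
t 4.7 tcp_c(mm) [-144.3   14.3    3.4] turn deg [-4.6  0.  -0.2] F_c [0.  0.1 0.9] w -0.0 q [ 0.37  0.76 -0.28  1.93  0.24  0.47  1.21]
0 187 [-200.   -8.    0.] [-126.   24.    3.]
6 30 [-160.   -7.    6.] [-101.   23.   12.]
12 92 [-159.   -7.   12.] [-100.   24.   18.]
18 29 [-160.    3.   18.] [-131.   21.   24.]
24 25 [-159.    2.   24.] [-132.   18.   30.]
30 32 [-160.    2.   30.] [-133.   22.   36.]
36 25 [-157.    1.   36.] [-134.   17.   42.]
42 20 [-174.    2.   42.] [-133.   11.   48.]
48 49 [-183.   -1.   48.] [-121.   10.   54.]
54 80 [-189.   -1.   54.] [-117.   24.   60.]
60 70 [-190.   -0.   60.] [-114.   24.   66.]
66 57 [-197.   -3.   66.] [-107.   21.   72.]
72 86 [-199.   -4.   72.] [-104.   21.   78.]
78 65 [-200.   -5.   78.] [-101.   20.   84.]
84 72 [-199.   -3.   84.] [-101.   15.   90.]
90 75 [-199.   -5.   90.] [-100.   21.   96.]
96 78 [-198.   -6.   96.] [-101.   11.  102.]
102 102 [-198.   -6.  102.] [-100.   18.  108.]
108 105 [-194.   -7.  108.] [-105.   19.  114.]
```

View pics/scene4.png

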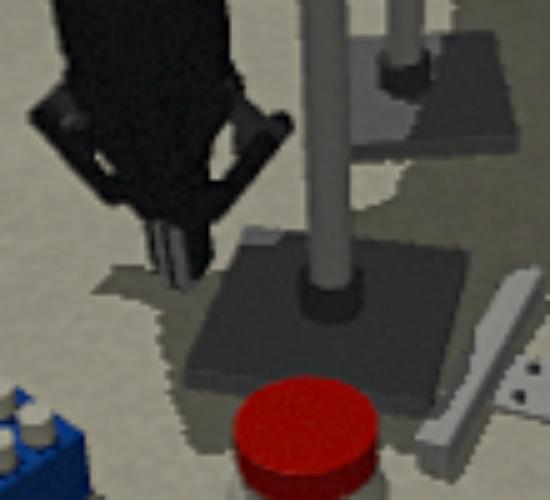

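```bash
python3 -c "
from h import *
print(step(-.145,.014,.0015,-2.3));print(step(-.135,.014,.0015,-2.3))"
```

```text
[-0.0003 -0.0008  0.0019  0.0397 -0.0004  0.0038]
[-0.0003  0.0091  0.0027  0.0397 -0.0004  0.0038]
```

>>> {"name": "carry_out", "arguments": {
  "series": [
    [0,-0.001,0.0019,0.04,0,0.004,255],
    [0,-0.001,0.0019,0.04,0,0.004,255],
    [0,0.001,0.0021,0.04,0,0.004,255],
    [0,0.003,0.0022,0.04,0,0.004,255],
    [0,0.005,0.0024,0.04,0,0.004,255],
    [0,0.007,0.0025,0.04,0,0.004,255],
    [0,0.009,0.0027,0.04,0,0.004,255]
  ]
}}

```text
clock: 5.58
position: [0.5375, -0.1196, 0.0015]
tool_rot: [3.102, -0.001, 2.818]
force: [-0.7, -3.0, -0.9]
grip_width: 0.0001
```

```bash
python3 -c "
from h import *
now()
p,d,Q=foot('scene'); footang(Q)
cv2.imwrite('pics/scene5.png',cv2.resize(p[170:270,240:350],None,fx=5,fy=5))
"
```

```text
t 5.58 tcp_c(mm) [-135.4   14.3    1.5] turn deg [-2.3  0.   0. ] F_c [-3.  -0.3 -0.9] w 0.1 q [ 0.3   0.76 -0.23  1.93  0.26  0.48  1.15]
scene 1272 c [-80.1   7.5] size [138.4 112.3] ang-71.5 10.2
scene foot front x pctl [-0.0098 -0.006  -0.0029]
[[-45.0, -69.9], [-39.0, -10.8], [-33.0, -6.2], [-27.0, -6.2], [-21.0, -6.9], [-15.0, -8.5], [-9.0, -10.7], [-3.0, -10.6], [3.0, -10.4], [9.0, -12.4], [15.0, -12.5], [21.0, -14.7], [27.0, -14.9], [33.0, -15.1], [39.0, -17.4], [45.0, -17.7], [51.0, -19.6], [57.0, -20.6]]
```

View pics/scene5.png

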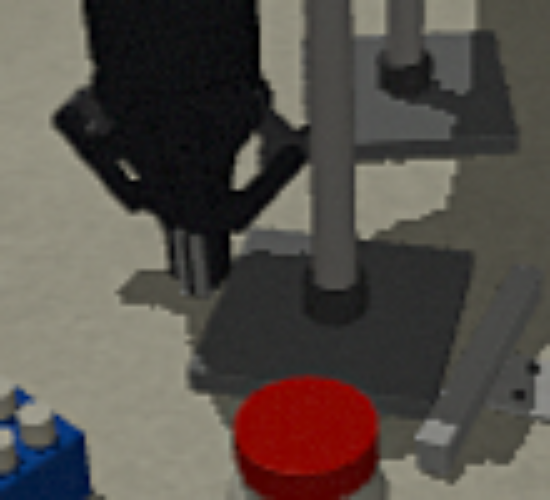

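>>> {"name": "carry_out", "arguments": {
  "series": [
    [0,0.002,0.0001,0,0,0,255],
    [0,0.004,0.0002,0,0,0,255],
    [0,0.006,0.0003,0,0,0,255],
    [0,0.008,0.0004,0,0,0,255]
  ]
}}

```text
clock: 6.12
position: [0.538, -0.1145, 0.0011]
tool_rot: [3.106, -0.003, 2.817]
force: [-13.7, -21.5, 6.6]
grip_width: -0.0002
```

```bash
python3 -c "
from h import *
now()
p,d,Q=foot('scene'); footang(Q)
"
```

```text
t 6.12 tcp_c(mm) [-130.4   15.5    1.1] turn deg [-2.1  0.2  0.1] F_c [-24.7   6.1   6.6] w -0.2 q [ 0.29  0.76 -0.22  1.93  0.26  0.48  1.14]
scene 1259 c [-75.   9.] size [135.  112.9] ang-71.5 9.1
scene foot front x pctl [-0.0068 -0.0039 -0.0023]
[[-45.0, -70.9], [-39.0, -6.7], [-33.0, -5.3], [-27.0, -6.4], [-21.0, -4.5], [-15.0, -6.1], [-9.0, -6.1], [-3.0, -6.4], [3.0, -9.5], [9.0, -8.0], [15.0, -10.2], [21.0, -9.9], [27.0, -12.0], [33.0, -12.2], [39.0, -13.6], [45.0, -13.8], [51.0, -14.4], [57.0, -15.0]]
```

>>> {"name": "carry_out", "arguments": {
  "series": [
    [0,-0.002,0,0,0,0,255],
    [0,-0.004,-0.0001,0,0,0,255]
  ]
}}

```text
clock: 6.42
position: [0.5384, -0.116, 0.0013]
tool_rot: [3.102, -0.001, 2.818]
force: [-1.8, -1.7, 0.4]
grip_width: -0.0001
```

```bash
python3 -c "
from h import *
now()
p,d,Q=foot('scene'); footang(Q)
cv2.imwrite('pics/scene6.png',cv2.resize(p[170:270,240:350],None,fx=5,fy=5,interpolation=cv2.INTER_CUBIC))
k=(Q[...,0]>-.13)&(Q[...,0]<-.03)&(Q[...,1]>-.02)&(Q[...,1]<.03)
q=Q[k]*1000
for z in range(84,140,6):
  s=q[(q[:,2]>=z)&(q[:,2]<z+6)]; print(z,np.sort(s[:,0])[::-3].round()[:24])
p,d=imaging.grab_frame('side');cv2.imwrite('pics/side6.png',cv2.resize(p[120:330,180:480],None,fx=2.6,fy=2.6))
"
```

```text
t 6.42 tcp_c(mm) [-131.7   14.7    1.3] turn deg [-2.2  0.1  0. ] F_c [-2.1  1.1  0.4] w -0.1 q [ 0.29  0.76 -0.23  1.93  0.26  0.48  1.14]
scene 1261 c [-75.8   8. ] size [136.9 113.8] ang-71.5 9.51
scene foot front x pctl [-0.0068 -0.004  -0.0023]
[[-45.0, -69.1], [-39.0, -9.3], [-33.0, -5.1], [-27.0, -4.8], [-21.0, -5.1], [-15.0, -5.3], [-9.0, -6.2], [-3.0, -7.5], [3.0, -7.1], [9.0, -8.6], [15.0, -9.4], [21.0, -10.2], [27.0, -11.0], [33.0, -11.7], [39.0, -12.4], [45.0, -13.8], [51.0, -14.1], [57.0, -17.3]]
84 [ -52.  -54.  -54.  -56.  -57.  -61.  -62.  -67.  -71.  -80.  -82.  -84.
  -87.  -89.  -93. -108. -111. -114. -116. -119. -119. -123. -125. -130.]
90 [ -53.  -54.  -56.  -60.  -62.  -67.  -70.  -74.  -75.  -77.  -78.  -81.
  -84.  -88.  -90.  -91.  -93.  -95. -105. -108. -110. -116. -118. -120.]
96 [ -53.  -55.  -57.  -58.  -62.  -64.  -70.  -76.  -78.  -78.  -80.  -80.
  -81.  -82.  -83.  -85.  -86.  -87.  -89.  -93.  -97. -101. -104. -107.]
102 [ -53.  -54.  -56.  -59.  -61.  -64.  -70.  -88.  -89.  -91.  -92.  -94.
  -97.  -99. -103. -106. -110. -112. -115. -117. -118. -119. -122. -124.]
108 [ -53.  -55.  -56.  -58.  -59.  -62.  -65.  -68.  -93.  -95.  -95.  -96.
  -97.  -98. -100. -101. -104. -107. -109. -112. -117. -119. -119. -120.]
114 [ -53.  -54.  -57.  -60.  -64.  -66.  -69.  -97.  -98.  -98.  -99. -100.
 -102. -105. -107. -111. -114. -116. -121. -125.]
120 [ -53.  -55.  -56.  -58.  -60.  -63.  -66.  -69.  -99. -100. -101. -104.
 -107. -109. -112. -116.]
126 [ -53.  -54.  -57.  -59.  -62.  -64.  -68.  -99. -100. -100. -101. -101.
 -102. -108. -117.]
132 [ -53.  -53.  -54.  -56.  -59.  -61.  -63.  -65.  -69. -100. -100. -101.
 -102. -104. -106. -107. -109. -111. -114. -119. -122. -125.]
138 [ -53.  -54.  -56.  -58.  -59.  -63.  -66.  -99. -100. -101. -101. -102.
 -103. -104. -106. -108. -109. -110. -112. -115. -117. -118. -120. -122.]
```

View pics/scene6.png

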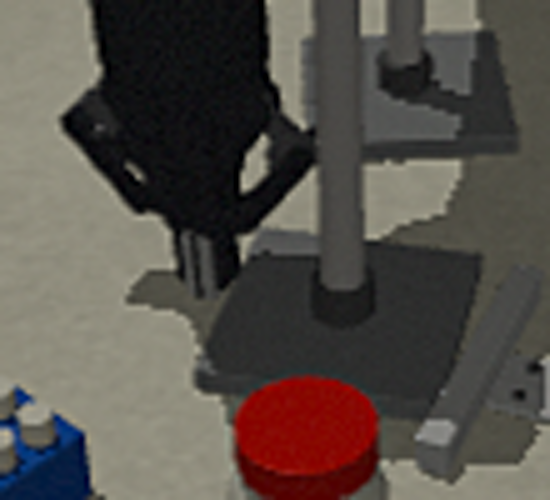

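View pics/side6.png

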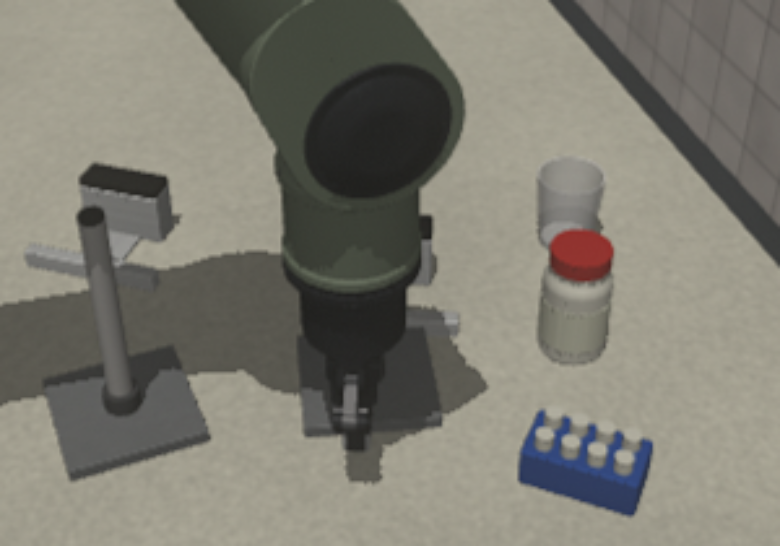

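```bash
python3 -c "
from h import *
print(step(-.142,.0147,.002,0));print(step(-.142,.042,.002,0))"
```

```text
[ 0.0003 -0.0107 -0.0011  0.0397 -0.0006 -0.0002]
[ 0.0276 -0.0107 -0.0011  0.0397 -0.0006 -0.0002]
```

>>> {"name": "carry_out", "arguments": {
  "series": [
    [0,-0.006,-0.0011,0.02,0,0,255],
    [0,-0.0107,-0.0011,0.04,0,0,255],
    [0.01,-0.0107,-0.0011,0.04,0,0,255],
    [0.02,-0.0107,-0.0011,0.04,0,0,255],
    [0.0276,-0.0107,-0.0011,0.04,0,0,255],
    [0.0276,-0.0087,-0.0011,0.04,0,0,255],
    [0.0276,-0.0067,-0.0011,0.04,0,0,255],
    [0.0276,-0.0047,-0.0011,0.04,0,0,255],
    [0.0276,-0.0037,-0.0011,0.04,0,0,255]
  ]
}}

```text
clock: 7.65
position: [0.5113, -0.1106, 0.0022]
tool_rot: [-3.141, -0.001, 2.818]
force: [-2.0, -3.2, -0.6]
grip_width: 0.0002
```

```bash
python3 -c "
from h import *
now()
p,d,Q=foot('scene'); footang(Q)
"
```

```text
t 7.65 tcp_c(mm) [-135.1   42.     2.2] turn deg [0. 0. 0.] F_c [-3.7  0.8 -0.6] w 0.2 q [ 0.23  0.73 -0.18  2.    0.28  0.44  1.09]
scene 1264 c [-76.    8.3] size [138.1 112.3] ang-71.5 8.01
scene foot front x pctl [-0.0066 -0.0035 -0.0021]
[[-45.0, -66.4], [-39.0, -5.0], [-33.0, -5.1], [-27.0, -5.0], [-21.0, -5.1], [-15.0, -5.4], [-9.0, -7.7], [-3.0, -6.3], [3.0, -8.1], [9.0, -8.5], [15.0, -10.1], [21.0, -10.5], [27.0, -11.9], [33.0, -10.8], [39.0, -13.6], [45.0, -13.4], [51.0, -14.2], [57.0, -14.6]]
```

Contact at 3.7 N. I'll continue in small steps.

>>> {"name": "carry_out", "arguments": {
  "series": [
    [0,0.001,0,0,0,0,255],
    [0,0.002,0,0,0,0,255],
    [0,0.003,0,0,0,0,255]
  ]
}}

```text
clock: 8.07
position: [0.5116, -0.1081, 0.0022]
tool_rot: [-3.14, -0.002, 2.818]
force: [-6.1, -5.5, 3.1]
grip_width: -0.0004
```

```bash
python3 -c "
from h import *
now()
p,d,Q=foot('scene'); footang(Q)
"
```

```text
t 8.07 tcp_c(mm) [-132.6   42.6    2.2] turn deg [0.1 0.1 0. ] F_c [-7.1  4.   3.1] w -0.4 q [ 0.23  0.73 -0.18  2.    0.28  0.44  1.08]
scene 1256 c [-72.7   8. ] size [133.5 111.6] ang-71.5 6.95
scene foot front x pctl [-0.0062 -0.0035 -0.0021]
[[-45.0, -25.1], [-39.0, -4.9], [-33.0, -4.6], [-27.0, -4.6], [-21.0, -5.0], [-15.0, -5.5], [-9.0, -6.1], [-3.0, -5.5], [3.0, -5.9], [9.0, -7.0], [15.0, -7.1], [21.0, -8.1], [27.0, -9.2], [33.0, -9.4], [39.0, -10.8], [45.0, -11.0], [51.0, -12.9], [57.0, -12.4]]
```

>>> {"name": "carry_out", "arguments": {
  "series": [
    [0,0.001,0,0,0,0,255],
    [0,0.002,0,0,0,0,255],
    [0,0.003,0,0,0,0,255]
  ]
}}

```text
clock: 8.5
position: [0.5124, -0.1053, 0.0021]
tool_rot: [-3.14, -0.002, 2.818]
force: [-7.3, -6.0, 2.9]
grip_width: -0.0001
```

```bash
python3 -c "
from h import *
now()
p,d,Q=foot('scene'); footang(Q)
"
```

```text
t 8.5 tcp_c(mm) [-129.7   42.7    2.1] turn deg [0.1 0.1 0. ] F_c [-8.1  5.   2.9] w -0.1 q [ 0.22  0.73 -0.18  2.    0.28  0.44  1.08]
scene 1253 c [-70.2   7.8] size [133.5 112.5] ang-71.5 6.17
scene foot front x pctl [-0.0057 -0.0036 -0.0026]
[[-45.0, -10.1], [-39.0, -5.2], [-33.0, -7.1], [-27.0, -5.3], [-21.0, -4.9], [-15.0, -5.5], [-9.0, -4.6], [-3.0, -5.3], [3.0, -4.5], [9.0, -6.4], [15.0, -9.6], [21.0, -6.8], [27.0, -7.1], [33.0, -8.0], [39.0, -8.5], [45.0, -8.4], [51.0, -8.2], [57.0, -9.8]]
```

>>> {"name": "carry_out", "arguments": {
  "series": [
    [0,0.001,0,0,0,0,255],
    [0,0.002,0,0,0,0,255],
    [0,0.003,0,0,0,0,255]
  ]
}}

```text
clock: 8.93
position: [0.5135, -0.1023, 0.0021]
tool_rot: [-3.14, -0.002, 2.818]
force: [-5.2, -4.6, 2.3]
grip_width: 0.0001
```

```bash
python3 -c "
from h import *
now()
p,d,Q=foot('scene'); footang(Q)
cv2.imwrite('pics/scene7.png',cv2.resize(p[170:270,240:350],None,fx=5,fy=5,interpolation=cv2.INTER_CUBIC))
"
```

```text
t 8.93 tcp_c(mm) [-126.6   42.6    2.1] turn deg [0.1 0.1 0. ] F_c [-6.   3.5  2.3] w 0.1 q [ 0.21  0.73 -0.18  1.99  0.28  0.44  1.07]
scene 1239 c [-68.9   5.8] size [134.3 113.4] ang-71.5 4.26
scene foot front x pctl [-0.0041 -0.0027 -0.002 ]
[[-45.0, -3.9], [-39.0, -4.6], [-33.0, -5.4], [-27.0, -4.1], [-21.0, -4.7], [-15.0, -5.3], [-9.0, -6.0], [-3.0, -5.4], [3.0, -5.6], [9.0, -3.7], [15.0, -4.7], [21.0, -4.6], [27.0, -5.6], [33.0, -5.0], [39.0, -5.7], [45.0, -7.4], [51.0, -7.0], [57.0, -7.0]]
```

View pics/scene7.png

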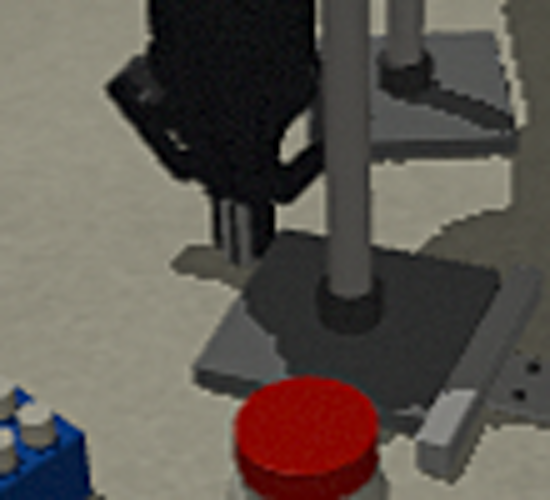

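>>> {"name": "carry_out", "arguments": {
  "series": [
    [0,0.001,0,0,0,0,255],
    [0,0.001,0,0,0,0,255]
  ]
}}

```text
clock: 9.22
position: [0.5139, -0.1012, 0.0022]
tool_rot: [-3.141, -0.002, 2.818]
force: [-5.4, -3.8, 1.7]
grip_width: -0.0001
```

>>> {"name": "carry_out", "arguments": {
  "series": [
    [0,0.001,0,0,0,0,255],
    [0,0.001,0,0,0,0,255]
  ]
}}

```text
clock: 9.48
position: [0.5142, -0.1003, 0.0022]
tool_rot: [-3.141, -0.002, 2.818]
force: [-6.1, -4.0, 2.3]
grip_width: -0.0002
```

```bash
python3 -c "
from h import *
now()
p,d,Q=foot('scene'); footang(Q)
"
```

```text
t 9.47 tcp_c(mm) [-124.4   42.6    2.2] turn deg [0.1 0.1 0. ] F_c [-5.7  4.5  2.3] w -0.2 q [ 0.21  0.73 -0.18  1.99  0.28  0.44  1.07]
scene 1231 c [-67.7   6. ] size [133.  113.2] ang-71.5 1.91
scene foot front x pctl [-0.0036 -0.0026 -0.0019]
[[-45.0, -3.8], [-39.0, -5.1], [-33.0, -5.6], [-27.0, -5.9], [-21.0, -4.7], [-15.0, -6.5], [-9.0, -4.7], [-3.0, -4.2], [3.0, -4.1], [9.0, -3.3], [15.0, -4.1], [21.0, -4.6], [27.0, -4.5], [33.0, -4.3], [39.0, -4.4], [45.0, -4.8], [51.0, -3.4], [57.0, -4.2]]
```

>>> {"name": "carry_out", "arguments": {
  "series": [
    [0,0.001,0,0,0,0,255],
    [0,0.001,0,0,0,0,255]
  ]
}}

```text
clock: 9.78
position: [0.5146, -0.0993, 0.0022]
tool_rot: [-3.141, -0.002, 2.818]
force: [-5.7, -4.6, 1.5]
grip_width: 0.0
```

```bash
python3 -c "
from h import *
now()
p,d,Q=foot('scene'); footang(Q)
print(step(-.13,.0425,.0022))
"
```

```text
t 9.78 tcp_c(mm) [-123.4   42.6    2.2] turn deg [0.1 0.1 0. ] F_c [-6.1  3.9  1.5] w 0.0 q [ 0.21  0.73 -0.18  1.99  0.28  0.44  1.07]
scene 1221 c [-67.9   5. ] size [133.9 113.5] ang-71.5 1.37
scene foot front x pctl [-0.0036 -0.0021 -0.0016]
[[-45.0, -3.6], [-39.0, -4.8], [-33.0, -5.7], [-27.0, -6.0], [-21.0, -4.4], [-15.0, -5.1], [-9.0, -4.7], [-3.0, -3.8], [3.0, -3.8], [9.0, -3.3], [15.0, -4.2], [21.0, -5.9], [27.0, -4.8], [33.0, -3.6], [39.0, -3.1], [45.0, -4.9], [51.0, -5.4], [57.0, -5.2]]
[-0.     -0.0066 -0.     -0.0009 -0.0017 -0.0004]
```

>>> {"name": "carry_out", "arguments": {
  "series": [
    [0,0.001,0,0,0,0,255],
    [0,0.001,0,0,0,0,255]
  ]
}}

```text
clock: 10.07
position: [0.5148, -0.0984, 0.0021]
tool_rot: [-3.141, -0.002, 2.818]
force: [-6.0, -4.5, 2.3]
grip_width: 0.0002
```

>>> {"name": "carry_out", "arguments": {
  "series": [
    [0,0.001,0,0,0,0,255],
    [0,0.001,0,0,0,0,255]
  ]
}}

```text
clock: 10.32
position: [0.515, -0.0976, 0.0021]
tool_rot: [-3.14, -0.002, 2.818]
force: [-6.6, -4.7, 2.0]
grip_width: 0.0001
```

```bash
python3 -c "
from h import *
now()
p,d,Q=foot('scene'); footang(Q)
cv2.imwrite('pics/scene8.png',cv2.resize(p[170:270,240:350],None,fx=5,fy=5,interpolation=cv2.INTER_CUBIC))
"
```

```text
t 10.32 tcp_c(mm) [-121.7   42.7    2.1] turn deg [0.1 0.1 0. ] F_c [-6.5  4.8  2. ] w 0.1 q [ 0.2   0.73 -0.18  1.99  0.28  0.44  1.07]
scene 1212 c [-67.2   4.6] size [132.3 113.7] ang-71.5 0.25
scene foot front x pctl [-0.0035 -0.0021 -0.0011]
[[-45.0, -2.9], [-39.0, -4.4], [-33.0, -4.6], [-27.0, -4.7], [-21.0, -5.0], [-15.0, -4.4], [-9.0, -5.9], [-3.0, -3.9], [3.0, -3.7], [9.0, -4.4], [15.0, -4.5], [21.0, -4.7], [27.0, -2.7], [33.0, -5.0], [39.0, -4.5], [45.0, -4.8], [51.0, -3.6], [57.0, -7.6]]
```

View pics/scene8.png

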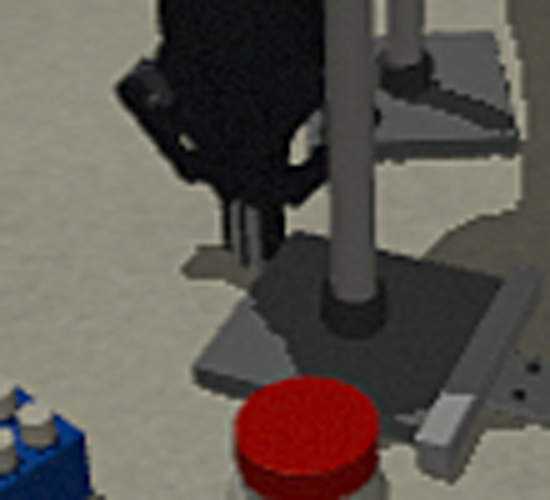

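```bash
cat >> h.py <<'E'
def rear(Q):
    k=(Q[...,0]>-.15)&(Q[...,0]<-.06)&(abs(Q[...,1])<.075)&(Q[...,2]>.0095)&(Q[...,2]<.0145)
    q=Q[k]; f=[]
    for y in np.arange(-.042,.024,.006):
        s=q[abs(q[:,1]-y)<.004]
        if len(s)>4: f.append((y,np.percentile(s[:,0],3)))
    f=np.array(f)*1000; c=np.polyfit(f[:,0],f[:,1],1); print('rear',f.round(1).tolist(),'slope',c.round(3))
    k=(Q[...,0]>-.1)&(Q[...,0]<-.02)&(abs(Q[...,1])<.1)&(Q[...,2]>.0095)&(Q[...,2]<.0145)
    q=Q[k]; f=[]
    for x in np.arange(-.098,-.02,.007):
        s=q[abs(q[:,0]-x)<.004]
        if len(s)>4: f.append((x,np.percentile(s[:,1],3),np.percentile(s[:,1],97)))
    f=np.array(f)*1000; print('sides',f.round(1).tolist(),np.polyfit(f[:,0],f[:,1],1).round(3),np.polyfit(f[:,0],f[:,2],1).round(3))
E
python3 -c "
from h import *
p,d,Q=foot('scene'); rear(Q)
k=(Q[...,0]>-.1)&(Q[...,0]<-.03)&(abs(Q[...,1])<.04)&(Q[...,2]>.19)
print(Q[k].mean(0))
p,d,Q=foot('side'); rear(Q)
"
```

```text
scene 1213 c [-69.4   4.4] size [135.3 112.3] ang-71.5 -0.36
scene foot front x pctl [-0.0037 -0.0024 -0.0016]
rear [[-42.0, -108.6], [-36.0, -107.6], [-30.0, -108.0], [-24.0, -108.9], [-18.0, -107.8], [-12.0, -109.0], [-6.0, -108.7], [-0.0, -108.7], [6.0, -106.9], [12.0, -107.5], [18.0, -107.8]] slope [ 1.10000e-02 -1.08013e+02]
sides [[-98.0, -49.4, 55.3], [-91.0, -49.1, 54.1], [-84.0, -48.2, 45.1], [-77.0, -48.6, 27.6], [-70.0, -45.8, 2.1], [-63.0, -40.6, 56.5], [-56.0, -34.5, 56.8], [-49.0, -34.9, 58.4], [-42.0, -34.0, 54.1], [-35.0, -35.7, 55.0], [-28.0, -39.7, 54.9], [-21.0, -47.4, 52.3]] [  0.153 -33.229] [ 0.173 57.958]
[-0.07892898  0.01768274  0.30796378]
side foot front x pctl [-0.003  -0.0007 -0.0006]
rear [[-42.0, -109.6], [-36.0, -108.9], [-30.0, -109.5], [-24.0, -107.8], [-18.0, -110.0], [-12.0, -108.6], [-6.0, -108.7], [-0.0, -109.5], [6.0, -109.2], [12.0, -109.1], [18.0, -108.7]] slope [ 4.00000e-03 -1.09033e+02]
sides [[-98.0, -47.5, 30.5], [-91.0, -46.4, 30.8], [-84.0, -46.0, 31.5], [-77.0, -45.9, 28.5], [-70.0, -46.6, 28.4], [-63.0, -45.7, 30.4], [-56.0, -49.8, 31.2], [-49.0, -48.3, 28.6], [-42.0, -49.7, 28.2], [-35.0, -48.5, 31.0], [-28.0, -47.8, 29.7], [-21.0, -49.1, 29.8]] [-3.8000e-02 -4.9893e+01] [-1.100e-02  2.924e+01]
```

The rear edge lies at x ≈ -109 mm with a slope under 0.02 rad in both views, so the foot is flush and square. I'll back off and rise.

>>> {"name": "carry_out", "arguments": {
  "series": [
    [0,-0.005,0,0,0,0,255],
    [0,-0.012,0,0,0,0,255],
    [0,-0.012,-0.06,0,0,0,255],
    [0,-0.012,-0.12,0,0,0,200],
    [0,-0.012,-0.18,0,0,0,150],
    [0,-0.012,-0.235,0,0,0,150],
    [0,-0.012,-0.253,0,0,0,150]
  ]
}}

```text
clock: 11.35
position: [0.5133, -0.1089, 0.2589]
tool_rot: [3.141, 0.005, 2.818]
force: [0.5, 0.3, -0.2]
grip_width: 0.035
```

```bash
python3 -c "
from h import *
now()
for n in ('scene','side'):
  p,d,Q=foot(n); rear(Q)
  k=(Q[...,0]>-.1)&(Q[...,0]<-.03)&(abs(Q[...,1])<.04)
  for z in((.05,.08),(.1,.14),(.15,.19),(.196,.206)):
    s=Q[k&(Q[...,2]>z[0])&(Q[...,2]<z[1])]; 
    if len(s): print(z,s.min(0).round(4),s.max(0).round(4),s.mean(0).round(4))
  cv2.imwrite(f'pics/{n}9.png',p)
now();print(step(-.055,.0045,.255))
"
```

```text
t 11.35 tcp_c(mm) [-132.9   40.7  258.9] turn deg [-0.  -0.3  0. ] F_c [ 0.4 -0.4 -0.2] w 35.0 q [ 0.33  0.34 -0.3   1.82  0.12  0.99  1.23]
scene 1184 c [-55.9   4.7] size [108.4 112.3] ang-71.5 -0.11
scene foot front x pctl [-0.0036 -0.0023 -0.0017]
rear [[-42.0, -108.3], [-36.0, -108.4], [-30.0, -108.5], [-24.0, -106.1], [-18.0, -107.8], [-12.0, -106.6], [-6.0, -108.6], [-0.0, -108.7], [6.0, -108.3], [12.0, -107.3], [18.0, -108.2]] slope [-1.00000e-03 -1.07896e+02]
sides [[-98.0, -50.2, 54.3], [-91.0, -49.1, 52.5], [-84.0, -49.2, 46.0], [-77.0, -48.8, 29.6], [-70.0, -41.9, 1.6], [-63.0, -38.3, 53.4], [-56.0, -34.5, 54.5], [-49.0, -34.6, 57.1], [-42.0, -34.4, 56.5], [-35.0, -37.5, 55.0], [-28.0, -39.6, 54.7], [-21.0, -47.8, 52.8]] [  0.146 -33.502] [ 0.184 58.306]
(0.05, 0.08) [-0.0617 -0.0065  0.05  ] [-0.0448  0.0058  0.0797] [-0.0519 -0.0021  0.0648]
(0.1, 0.14) [-0.0636 -0.0067  0.1   ] [-0.044   0.0083  0.1396] [-0.052  -0.0017  0.1199]
(0.15, 0.19) [-0.0643 -0.0066  0.1501] [-0.0445  0.0098  0.1897] [-0.0518 -0.0019  0.1697]
(0.196, 0.206) [-0.0633 -0.0061  0.1961] [-0.0454  
[... 480 characters left out ...]
 -49.8, 56.9], [-42.0, -47.5, 54.3], [-35.0, -48.7, 57.2], [-28.0, -48.5, 56.9], [-21.0, -48.0, 53.9]] [ -0.063 -50.526] [-1.200e-02  5.556e+01]
(0.05, 0.08) [-0.0671 -0.0051  0.0503] [-0.0524  0.0138  0.0795] [-0.061   0.004   0.0652]
(0.1, 0.14) [-0.0668 -0.0051  0.1005] [-0.0497  0.015   0.14  ] [-0.0612  0.0034  0.1202]
(0.15, 0.19) [-0.0663 -0.0051  0.1501] [-0.053   0.0146  0.19  ] [-0.0612  0.0048  0.1698]
(0.196, 0.206) [-0.0664 -0.0034  0.1961] [-0.0439  0.0144  0.2029] [-0.0566  0.0053  0.1998]
t 11.45 tcp_c(mm) [-132.9   40.8  257.6] turn deg [-0.  -0.2  0. ] F_c [-0.4  0.2 -0.9] w 35.1 q [ 0.33  0.34 -0.3   1.82  0.12  0.99  1.23]
[-0.0363  0.0779  0.0028  0.0005  0.0039 -0.0003]
```

View pics/scene9.png

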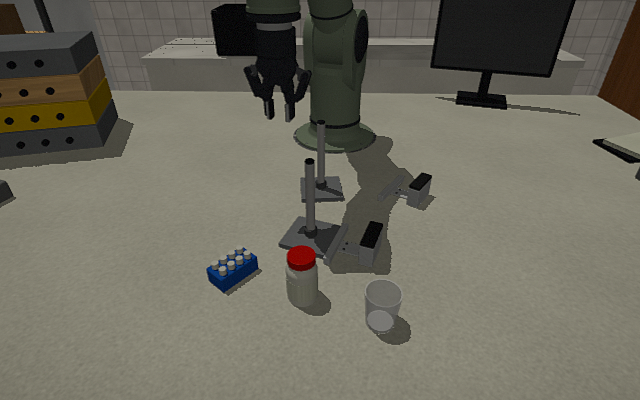

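```bash
python3 -c "
from h import *
print(step(.141,.0045,.258));print(step(.141,.0045,.15,65))
"
```

```text
[-3.620e-02  2.739e-01 -1.000e-04  5.000e-04  3.900e-03 -3.000e-04]
[-0.0358  0.2738  0.1079  1.135   0.0033 -0.0025]
```

>>> {"name": "carry_out", "arguments": {
  "series": [
    [-0.01,0.055,0,0,0,0,150],
    [-0.02,0.11,0,0,0,0,150],
    [-0.03,0.165,0,0.15,0,0,150],
    [-0.036,0.22,0,0.3,0,0,150],
    [-0.036,0.274,0,0.45,0,0,150],
    [-0.036,0.274,0.02,0.62,0,0,150],
    [-0.036,0.274,0.05,0.79,0,0,150],
    [-0.036,0.274,0.08,0.96,0,0,150],
    [-0.036,0.274,0.108,1.135,0,0,150],
    [-0.036,0.274,0.108,1.135,0,0,150]
  ]
}}

```text
clock: 12.7
position: [0.6303, 0.1403, 0.1379]
tool_rot: [-1.995, -0.01, 2.823]
force: [-1.3, 0.3, 0.6]
grip_width: 0.0351
```

```bash
python3 -c "
from h import *
now()
print(step(.141,.0045,.15,65))
"
```

```text
t 12.7 tcp_c(mm) [140.6   8.9 137.9] turn deg [65.7  0.4 -0.6] F_c [-0.2  1.4  0.6] w 35.1 q [-0.61  1.2   0.02  0.99  0.62  1.93  0.58]
[-0.0043 -0.0109 -0.0054 -0.0119 -0.0006  0.0112]
```

>>> {"name": "carry_out", "arguments": {
  "series": [
    [-0.004,0.01,0.007,0,0,0,150],
    [-0.004,0.03,0.02,0,0,0,150],
    [-0.004,0.048,0.022,0,0,0,150],
    [-0.004,0.048,0.022,0,0,0,150],
    [-0.004,0.048,0.022,0,0,0,150]
  ]
}}

```text
clock: 13.32
position: [0.6375, 0.1392, 0.0952]
tool_rot: [-2.007, 0.0, 2.819]
force: [-0.8, 0.7, 0.8]
grip_width: 0.035
```

```bash
python3 -c "
from h import *
now()
print(step(.141,.0045,.085,65))
"
```

```text
t 13.32 tcp_c(mm) [141.8   1.7  95.2] turn deg [65. -0.  0.] F_c [0.4 1.  0.8] w 35.0 q [-0.6   1.26  0.02  0.95  0.61  1.9   0.55]
[ 0.0028  0.0089  0.005   0.0003  0.0001 -0.0003]
```

The tilted end pose (65°) is reachable. I'll return above the post and open the jaws to about 35 mm as a loose cage.

```bash
python3 -c "
from h import *
for i in [(.141,.0045,.17,55),(.12,.0045,.24,35),(.06,.0045,.265,15),(0,.0045,.265,0),(-.055,.0045,.265,0)]: print(step(*i).tolist())
"
```

```text
[0.0028, -0.0681, -0.031, -0.1743, 0.0002, -0.0003]
[0.0028, -0.1405, -0.0415, -0.5233, 0.0002, -0.0003]
[0.0028, -0.1885, 0.0023, -0.8724, 0.0003, -0.0002]
[0.0028, -0.2139, 0.0566, -1.1342, 0.0003, -0.0002]
[0.0028, -0.2371, 0.1065, -1.1342, 0.0003, -0.0002]
```

>>> {"name": "carry_out", "arguments": {
  "series": [
    [0.003,-0.035,-0.016,-0.09,0,0,150],
    [0.003,-0.068,-0.031,-0.174,0,0,150],
    [0.003,-0.105,-0.037,-0.35,0,0,150],
    [0.003,-0.14,-0.0415,-0.523,0,0,150],
    [0.003,-0.165,-0.02,-0.7,0,0,150],
    [0.003,-0.1885,0.002,-0.872,0,0,150],
    [0.003,-0.202,0.03,-1.0,0,0,150],
    [0.003,-0.214,0.0566,-1.134,0,0,150],
    [0.003,-0.237,0.1065,-1.134,0,0,150],
    [0.003,-0.237,0.1065,-1.134,0,0,150]
  ]
}}

```text
clock: 14.58
position: [0.571, -0.0516, 0.2657]
tool_rot: [-3.139, 0.002, 2.812]
force: [-0.3, 0.8, -0.4]
grip_width: 0.0353
```

```bash
python3 -c "
from h import *
now();print(step(-.055,.0045,.215,0));print(step(-.055,.0045,.172,0))
"
```

```text
t 14.57 tcp_c(mm) [-60.3   4.2 265.7] turn deg [ 0.2 -0.1  0.4] F_c [ 0.7  0.6 -0.4] w 35.3 q [ 0.17  0.41 -0.25  1.69  0.12  1.05  1.12]
[ 0.0004  0.0054  0.0507 -0.0028  0.0018 -0.0066]
[ 0.0005  0.0055  0.0937 -0.0028  0.0018 -0.0066]
```

>>> {"name": "carry_out", "arguments": {
  "series": [
    [0,0,0,0,0,0,150]
  ]
}}

```text
clock: 14.7
position: [0.5722, -0.0463, 0.2653]
tool_rot: [-3.141, 0.001, 2.819]
force: [0.4, 1.2, -0.0]
grip_width: 0.0352
```

```bash
python3 -c "
from h import *
now();print(step(-.055,.0045,.215,0));print(step(-.055,.0045,.172,0))
"
```

```text
t 14.7 tcp_c(mm) [-54.8   4.7 265.3] turn deg [ 0.  -0.1  0. ] F_c [ 1.3  0.  -0. ] w 35.2 q [ 0.16  0.41 -0.26  1.69  0.12  1.05  1.12]
[-0.0001 -0.0001  0.0503 -0.0007  0.0011 -0.0001]
[-0.0001 -0.0001  0.0933 -0.0007  0.0011 -0.0001]
```

>>> {"name": "carry_out", "arguments": {
  "series": [
    [0,0,0.03,0,0,0,150],
    [0,0,0.05,0,0,0,150],
    [0,0,0.06,0,0,0,150],
    [0,0,0.07,0,0,0,150]
  ]
}}

```text
clock: 15.2
position: [0.5725, -0.0458, 0.1944]
tool_rot: [-3.141, 0.0, 2.82]
force: [-0.3, 1.3, -0.7]
grip_width: 0.0352
```

```bash
python3 -c "
from h import *
now()
p,d=imaging.grab_frame('scene');cv2.imwrite('pics/scene10.png',cv2.resize(p[100:250,230:400],None,fx=4,fy=4))
p,d=imaging.grab_frame('wrist');cv2.imwrite('pics/wrist10.png',p)
"
```

```text
t 15.2 tcp_c(mm) [-54.2   4.7 194.4] turn deg [ 0.  -0.  -0.1] F_c [ 1.1  0.7 -0.7] w 35.2 q [ 0.15  0.49 -0.25  1.77  0.15  0.9   1.09]
```

View pics/scene10.png

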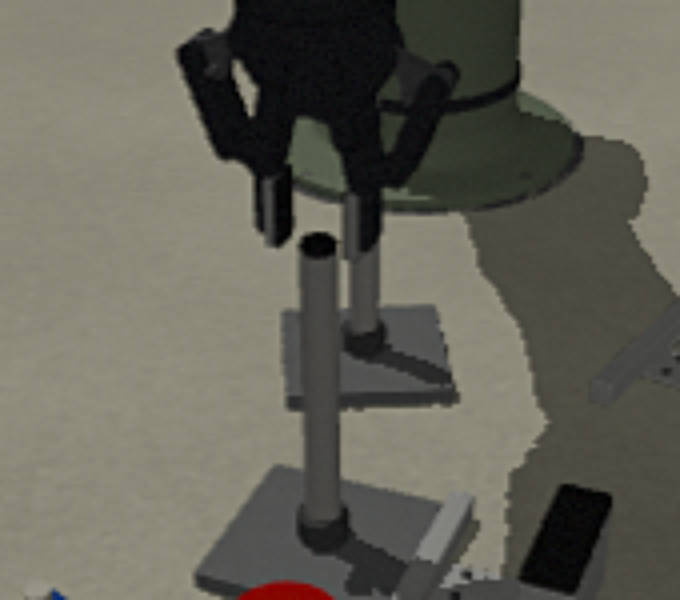

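View pics/wrist10.png

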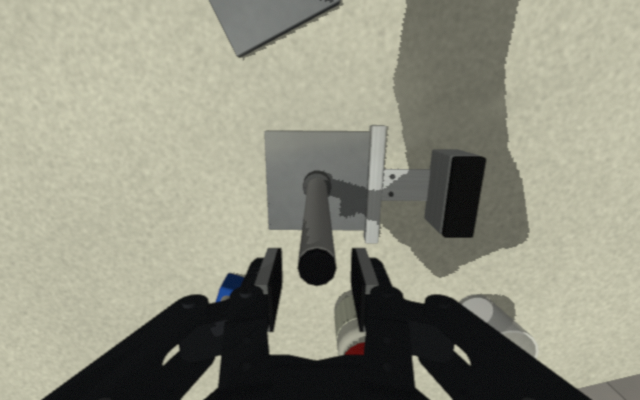

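The post end at wrist (317,265) is centred between the pads, and the foot lies square against the bar. I'll descend and narrow to about 30 mm.

>>> {"name": "carry_out", "arguments": {
  "series": [
    [0,0,0.01,0,0,0,150],
    [0,0,0.02,0,0,0,155],
    [0,0,0.02,0,0,0,160],
    [0,0,0.02,0,0,0,165]
  ]
}}

```text
clock: 15.8
position: [0.5721, -0.0466, 0.1746]
tool_rot: [-3.141, -0.0, 2.819]
force: [0.1, 1.1, -0.3]
grip_width: 0.0298
```

```bash
cat >> h.py <<'E'
def tcp(th,ph,s=.187,e=.012,dx=0):
    t=np.radians(th); f=np.radians(ph)
    x=-.012*np.sin(t)-.055*np.cos(t)+s*np.sin(t); z=.055*np.sin(t)+s*np.cos(t)
    return x-e*np.sin(f)+dx, z-e*np.cos(f)
def phi(th): return th if th<=40 else 40+(th-40)*.625
def plan(ths,y=.0045,**k):
    for th in ths:
        x,z=tcp(th,phi(th),**k); print(th,round(phi(th),1),(round(x*1e3,1),round(z*1e3,1)),step(x,y,z,phi(th)).round(4).tolist())
E
python3 -c "
from h import *
now();plan(range(2,21,2))
"
```

```text
t 15.8 tcp_c(mm) [-55.1   4.7 174.6] turn deg [0.1 0.  0. ] F_c [ 1.1  0.2 -0.3] w 29.8 q [ 0.15  0.52 -0.24  1.78  0.16  0.86  1.08]
2 2 (np.float64(-49.3), np.float64(176.8)) [-0.0002, 0.0058, -0.0023, 0.034, -0.0001, -0.0]
4 4 (np.float64(-43.5), np.float64(178.4)) [-0.0002, 0.0116, -0.0039, 0.0689, -0.0001, -0.0]
6 6 (np.float64(-37.7), np.float64(179.8)) [-0.0002, 0.0174, -0.0052, 0.1038, -0.0001, -0.0]
8 8 (np.float64(-31.8), np.float64(181.0)) [-0.0002, 0.0233, -0.0064, 0.1387, -0.0001, -0.0]
10 10 (np.float64(-25.9), np.float64(181.9)) [-0.0002, 0.0292, -0.0074, 0.1736, -0.0001, -0.0]
12 12 (np.float64(-19.9), np.float64(182.6)) [-0.0002, 0.0352, -0.0081, 0.2085, -0.0001, 0.0]
14 14 (np.float64(-13.9), np.float64(183.1)) [-0.0002, 0.0412, -0.0086, 0.2434, -0.0001, 0.0]
16 16 (np.float64(-7.9), np.float64(183.4)) [-0.0002, 0.0471, -0.0089, 0.2783, -0.0001, 0.0]
18 18 (np.float64(-1.9), np.float64(183.4)) [-0.0002, 0.0532, -0.0089, 0.3132, -0.0001, 0.0]
20 20 (np.float64(4.1), np.float64(183.3)) [-0.0002, 0.0592, -0.0087, 0.3481, -0.0001, 0.0]
```

>>> {"name": "carry_out", "arguments": {
  "series": [
    [0,0.0058,-0.0022,0.035,0,0,165],
    [0,0.0116,-0.0038,0.07,0,0,165],
    [0,0.0174,-0.0052,0.104,0,0,165],
    [0,0.0233,-0.0064,0.139,0,0,165],
    [0,0.0292,-0.0074,0.174,0,0,165],
    [0,0.0352,-0.0081,0.209,0,0,165],
    [0,0.0412,-0.0086,0.243,0,0,165]
  ]
}}

```text
clock: 16.68
position: [0.5853, -0.007, 0.183]
tool_rot: [-2.895, -0.0, 2.819]
force: [-1.0, -2.5, 1.8]
grip_width: 0.0302
```

```bash
cat >> h.py <<'E'
def post(n,lo=.05,save=None):
    p,d=imaging.grab_frame(n); P=cloud(n,d).reshape(-1,3); Q=((P-C0)@np.stack([CX,CY,[0,0,1]],1)).reshape(400,640,3)
    if save: cv2.imwrite(save,cv2.resize(p[100:300,220:420],None,fx=3,fy=3))
    return p,Q
E
python3 -c "
from h import *
now()
post('scene',save='pics/scene11.png')
post('side',save='pics/side11.png')
plan(range(16,35,2))
"
```

```text
t 16.68 tcp_c(mm) [-13.5   4.8 183. ] turn deg [14.1  0.  -0. ] F_c [-2.7  0.1  1.8] w 30.2 q [-0.11  0.57 -0.15  1.68  0.33  1.05  0.82]
16 16 (np.float64(-7.9), np.float64(183.4)) [-0.0007, 0.0039, -0.0018, 0.0344, -0.0002, 0.0026]
18 18 (np.float64(-1.9), np.float64(183.4)) [-0.0007, 0.0097, -0.0033, 0.0693, -0.0001, 0.0026]
20 20 (np.float64(4.1), np.float64(183.3)) [-0.0007, 0.0155, -0.0045, 0.1042, -0.0001, 0.0026]
22 22 (np.float64(10.1), np.float64(182.9)) [-0.0007, 0.0215, -0.0056, 0.1391, -0.0, 0.0026]
24 24 (np.float64(16.1), np.float64(182.2)) [-0.0008, 0.0274, -0.0065, 0.174, 0.0, 0.0026]
26 26 (np.float64(22.0), np.float64(181.4)) [-0.0008, 0.0334, -0.0071, 0.2089, 0.0001, 0.0026]
28 28 (np.float64(28.0), np.float64(180.3)) [-0.0008, 0.0394, -0.0075, 0.2438, 0.0001, 0.0026]
30 30 (np.float64(33.9), np.float64(179.1)) [-0.0008, 0.0455, -0.0077, 0.2787, 0.0001, 0.0026]
32 32 (np.float64(39.7), np.float64(177.6)) [-0.0008, 0.0515, -0.0077, 0.3136, 0.0002, 0.0026]
34 34 (np.float64(45.6), np.float64(175.8)) [-0.0008, 0.0576, -0.0074, 0.3485, 0.0002, 0.0026]
```

View pics/scene11.png

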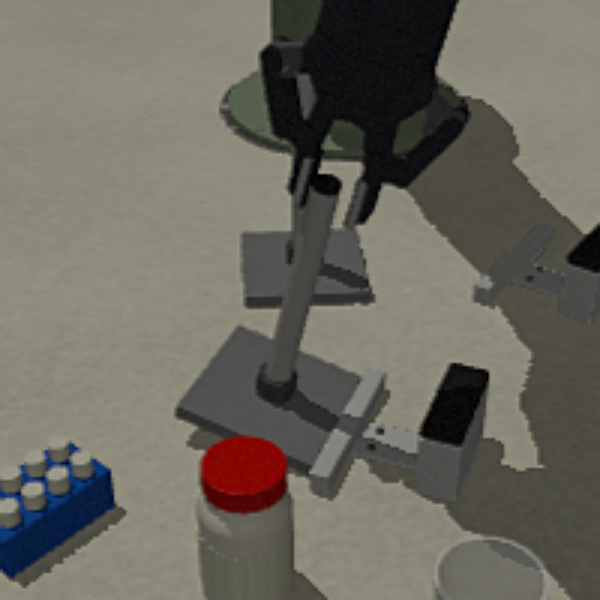

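It tips over the bar as planned: the rear edge is up, the front edge is at the bar, and the back finger is on the post. I'll continue.

>>> {"name": "carry_out", "arguments": {
  "series": [
    [0,0.004,-0.0018,0.034,0,0,165],
    [0,0.0097,-0.0033,0.069,0,0,165],
    [0,0.0155,-0.0045,0.104,0,0,165],
    [0,0.0215,-0.0056,0.139,0,0,165],
    [0,0.0274,-0.0065,0.174,0,0,165],
    [0,0.0334,-0.0071,0.209,0,0,165],
    [0,0.0394,-0.0075,0.244,0,0,165],
    [0,0.0455,-0.0077,0.279,0,0,165],
    [0,0.0515,-0.0077,0.314,0,0,165],
    [0,0.0576,-0.0074,0.349,0,0,165]
  ]
}}

```text
clock: 18.02
position: [0.6035, 0.0476, 0.1761]
tool_rot: [-2.546, -0.0, 2.819]
force: [-0.4, -0.9, 2.1]
grip_width: 0.0299
```

```bash
python3 -c "
from h import *
now()
post('scene',save='pics/scene12.png')
plan(range(36,55,2))
"
```

```text
t 18.02 tcp_c(mm) [ 44.1   4.9 176.1] turn deg [34.1  0.  -0. ] F_c [-1.   0.1  2.1] w 29.9 q [-0.37  0.76 -0.06  1.47  0.47  1.37  0.62]
36 36 (np.float64(51.3), np.float64(173.9)) [-0.001, 0.0054, -0.0022, 0.0317, -0.0002, 0.0024]
38 38 (np.float64(57.0), np.float64(171.8)) [-0.001, 0.0114, -0.0036, 0.0666, -0.0001, 0.0024]
40 40 (np.float64(62.6), np.float64(169.4)) [-0.001, 0.0173, -0.0048, 0.1015, -0.0001, 0.0024]
42 41.2 (np.float64(68.3), np.float64(166.7)) [-0.001, 0.0235, -0.0058, 0.1233, -0.0001, 0.0024]
44 42.5 (np.float64(73.9), np.float64(163.9)) [-0.001, 0.0298, -0.0065, 0.1452, -0.0, 0.0024]
46 43.8 (np.float64(79.4), np.float64(160.8)) [-0.0011, 0.036, -0.0071, 0.167, -0.0, 0.0024]
48 45.0 (np.float64(84.8), np.float64(157.5)) [-0.0011, 0.0423, -0.0074, 0.1888, 0.0, 0.0024]
50 46.2 (np.float64(90.0), np.float64(154.0)) [-0.0011, 0.0486, -0.0075, 0.2106, 0.0, 0.0024]
52 47.5 (np.float64(95.2), np.float64(150.4)) [-0.0011, 0.055, -0.0073, 0.2324, 0.0001, 0.0024]
54 48.8 (np.float64(100.2), np.float64(146.5)) [-0.0011, 0.0613, -0.007, 0.2542, 0.0001, 0.0024]
```

View pics/scene12.png

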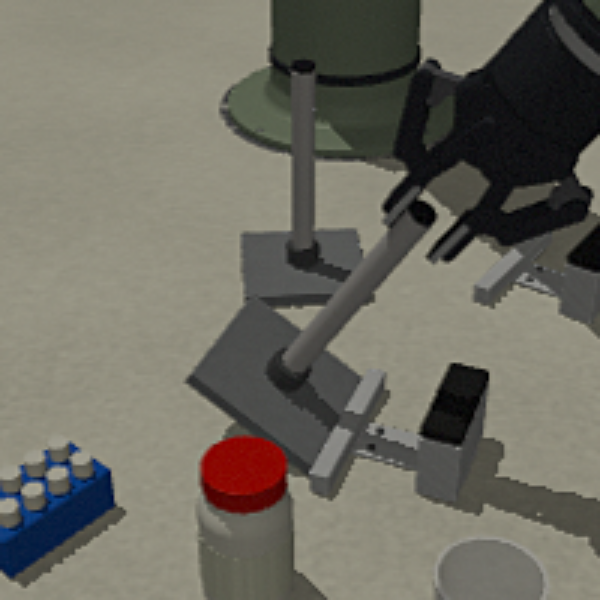

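>>> {"name": "carry_out", "arguments": {
  "series": [
    [0,0.0056,-0.0022,0.033,0,0,165],
    [0,0.0114,-0.0036,0.067,0,0,165],
    [0,0.0173,-0.0048,0.1015,0,0,165],
    [0,0.0235,-0.0058,0.123,0,0,165],
    [0,0.0298,-0.0065,0.145,0,0,165],
    [0,0.036,-0.0071,0.167,0,0,165],
    [0,0.0423,-0.0074,0.189,0,0,165],
    [0,0.0486,-0.0075,0.211,0,0,165],
    [0,0.055,-0.0073,0.232,0,0,165],
    [0,0.0613,-0.007,0.254,0,0,165]
  ]
}}

```text
clock: 19.32
position: [0.6209, 0.0995, 0.1475]
tool_rot: [-2.293, -0.0, 2.819]
force: [-0.3, -0.6, 0.9]
grip_width: 0.0301
```

```bash
python3 -c "
from h import *
now()
post('scene',save='pics/scene13.png')
plan([55,56,57,58,59,60,61,62,63,64])
"
```

```text
t 19.32 tcp_c(mm) [ 98.9   4.8 147.5] turn deg [48.6  0.  -0. ] F_c [-0.7  0.1  0.9] w 30.1 q [-0.52  0.97 -0.    1.25  0.52  1.62  0.56]
55 49.4 (np.float64(102.7), np.float64(144.5)) [-0.001, 0.0035, -0.001, 0.0121, -0.0002, 0.002]
56 50.0 (np.float64(105.1), np.float64(142.5)) [-0.001, 0.0066, -0.0015, 0.023, -0.0002, 0.002]
57 50.6 (np.float64(107.5), np.float64(140.4)) [-0.001, 0.0098, -0.0019, 0.0339, -0.0002, 0.002]
58 51.2 (np.float64(109.9), np.float64(138.2)) [-0.001, 0.0129, -0.0023, 0.0448, -0.0002, 0.002]
59 51.9 (np.float64(112.2), np.float64(136.0)) [-0.001, 0.0161, -0.0026, 0.0558, -0.0002, 0.002]
60 52.5 (np.float64(114.5), np.float64(133.8)) [-0.001, 0.0193, -0.0029, 0.0667, -0.0001, 0.002]
61 53.1 (np.float64(116.8), np.float64(131.6)) [-0.001, 0.0225, -0.0031, 0.0776, -0.0001, 0.002]
62 53.8 (np.float64(119.0), np.float64(129.3)) [-0.001, 0.0257, -0.0032, 0.0885, -0.0001, 0.002]
63 54.4 (np.float64(121.2), np.float64(126.9)) [-0.001, 0.0289, -0.0033, 0.0994, -0.0001, 0.002]
64 55.0 (np.float64(123.3), np.float64(124.5)) [-0.001, 0.0321, -0.0033, 0.1103, -0.0001, 0.002]
```

View pics/scene13.png

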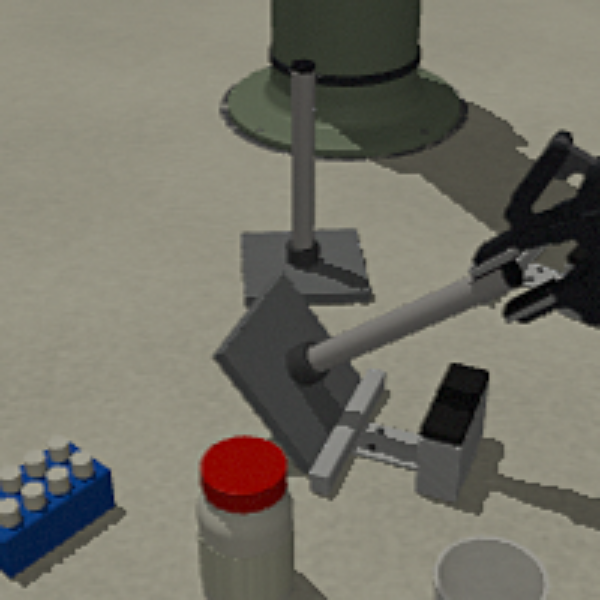

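>>> {"name": "carry_out", "arguments": {
  "series": [
    [0,0.0035,-0.001,0.012,0,0,174],
    [0,0.0066,-0.0015,0.023,0,0,174],
    [0,0.0098,-0.0019,0.034,0,0,174],
    [0,0.0129,-0.0023,0.045,0,0,174],
    [0,0.0161,-0.0026,0.056,0,0,174],
    [0,0.0193,-0.0029,0.067,0,0,174],
    [0,0.0225,-0.0031,0.078,0,0,174],
    [0,0.0257,-0.0032,0.0885,0,0,174],
    [0,0.0289,-0.0033,0.0995,0,0,174],
    [0,0.0321,-0.0033,0.11,0,0,174]
  ]
}}

```text
clock: 20.62
position: [0.6283, 0.1218, 0.1257]
tool_rot: [-2.184, -0.0, 2.819]
force: [-0.1, -0.6, 0.6]
grip_width: 0.027
```

```bash
python3 -c "
from h import *
now()
post('scene',save='pics/scene14.png')
plan([65,66,67,68,69,70,71,72,73,74])
"
```

```text
t 20.62 tcp_c(mm) [122.4   4.9 125.7] turn deg [54.9  0.  -0. ] F_c [-0.6 -0.1  0.6] w 27.0 q [-0.57  1.09  0.02  1.13  0.54  1.72  0.55]
65 55.6 (np.float64(125.5), np.float64(122.1)) [-0.0007, 0.0041, -0.0005, 0.0124, -0.0001, 0.0012]
66 56.2 (np.float64(127.5), np.float64(119.6)) [-0.0007, 0.0073, -0.0008, 0.0233, -0.0001, 0.0012]
67 56.9 (np.float64(129.5), np.float64(117.1)) [-0.0007, 0.0105, -0.001, 0.0342, -0.0001, 0.0012]
68 57.5 (np.float64(131.5), np.float64(114.6)) [-0.0007, 0.0137, -0.0012, 0.0451, -0.0001, 0.0012]
69 58.1 (np.float64(133.5), np.float64(112.0)) [-0.0007, 0.017, -0.0013, 0.0561, -0.0001, 0.0012]
70 58.8 (np.float64(135.4), np.float64(109.4)) [-0.0007, 0.0202, -0.0014, 0.067, -0.0001, 0.0012]
71 59.4 (np.float64(137.2), np.float64(106.8)) [-0.0007, 0.0234, -0.0014, 0.0779, -0.0001, 0.0012]
72 60.0 (np.float64(139.0), np.float64(104.1)) [-0.0007, 0.0266, -0.0013, 0.0888, -0.0001, 0.0012]
73 60.6 (np.float64(140.8), np.float64(101.4)) [-0.0007, 0.0299, -0.0012, 0.0997, -0.0001, 0.0012]
74 61.2 (np.float64(142.5), np.float64(98.6)) [-0.0007, 0.0331, -0.001, 0.1106, -0.0001, 0.0012]
```

View pics/scene14.png

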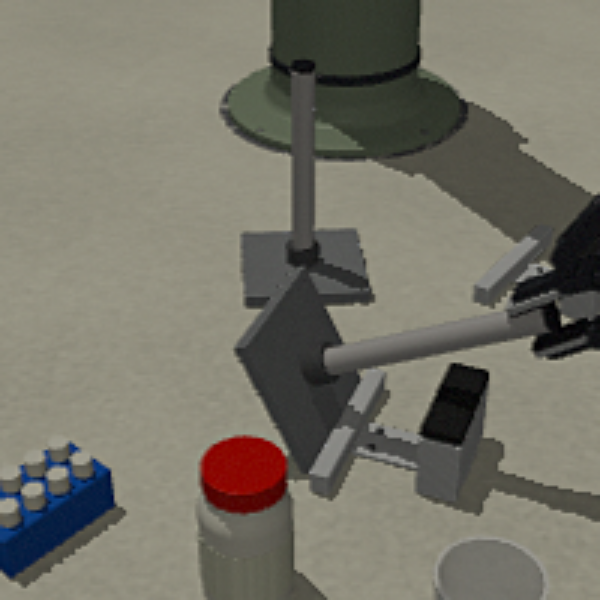

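>>> {"name": "carry_out", "arguments": {
  "series": [
    [0,0.004,-0.0005,0.012,0,0,174],
    [0,0.0073,-0.0008,0.023,0,0,174],
    [0,0.0105,-0.001,0.034,0,0,174],
    [0,0.0137,-0.0012,0.045,0,0,172],
    [0,0.017,-0.0013,0.056,0,0,170],
    [0,0.0202,-0.0014,0.067,0,0,168],
    [0,0.0234,-0.0014,0.078,0,0,167],
    [0,0.0266,-0.0013,0.089,0,0,166],
    [0,0.0299,-0.0012,0.0995,0,0,165],
    [0,0.0331,-0.001,0.1105,0,0,165]
  ]
}}

```text
clock: 21.92
position: [0.6346, 0.1406, 0.0993]
tool_rot: [-2.073, -0.0, 2.819]
force: [0.0, -0.6, -0.4]
grip_width: 0.0303
```

```bash
python3 -c "
from h import *
now()
post('scene',save='pics/scene15.png')
plan([75,76,77,78,79,80,81,82])
"
```

```text
t 21.93 tcp_c(mm) [142.2   4.8  99.3] turn deg [61.2  0.  -0. ] F_c [-0.5 -0.2 -0.4] w 30.3 q [-0.61  1.21  0.05  1.    0.56  1.83  0.56]
75 61.9 (np.float64(144.2), np.float64(95.9)) [-0.0007, 0.0033, -0.0003, 0.0109, -0.0001, 0.0011]
76 62.5 (np.float64(145.9), np.float64(93.1)) [-0.0007, 0.0065, -0.0004, 0.0218, -0.0001, 0.0011]
77 63.1 (np.float64(147.4), np.float64(90.2)) [-0.0007, 0.0097, -0.0004, 0.0327, -0.0001, 0.0011]
78 63.8 (np.float64(149.0), np.float64(87.4)) [-0.0007, 0.013, -0.0004, 0.0436, -0.0001, 0.0011]
79 64.4 (np.float64(150.5), np.float64(84.5)) [-0.0007, 0.0162, -0.0003, 0.0545, -0.0001, 0.0011]
80 65.0 (np.float64(151.9), np.float64(81.6)) [-0.0007, 0.0195, -0.0002, 0.0654, -0.0001, 0.0011]
81 65.6 (np.float64(153.3), np.float64(78.6)) [-0.0007, 0.0227, 0.0, 0.0763, -0.0001, 0.0011]
82 66.2 (np.float64(154.7), np.float64(75.7)) [-0.0007, 0.026, 0.0003, 0.0872, -0.0001, 0.0011]
```

View pics/scene15.png

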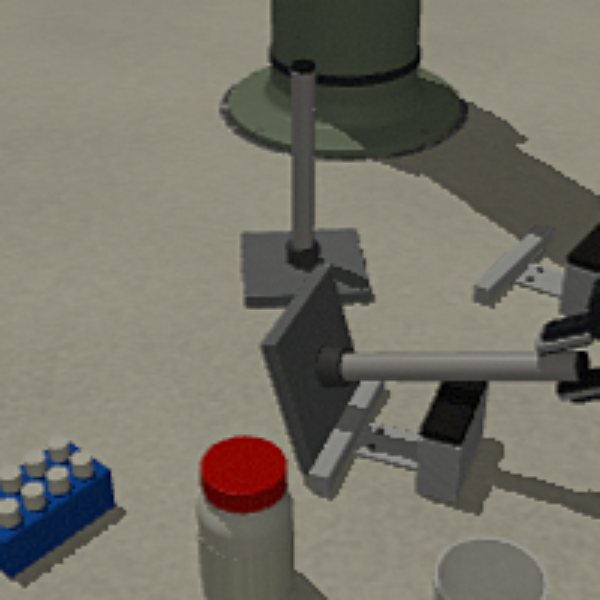

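>>> {"name": "carry_out", "arguments": {
  "series": [
    [0,0.0033,-0.0003,0.011,0,0,165],
    [0,0.0065,-0.0004,0.022,0,0,165],
    [0,0.0097,-0.0004,0.033,0,0,165],
    [0,0.013,-0.0004,0.044,0,0,165],
    [0,0.0162,-0.0003,0.0545,0,0,163],
    [0,0.0195,-0.0002,0.0655,0,0,162]
  ]
}}

```text
clock: 22.72
position: [0.6376, 0.1497, 0.0823]
tool_rot: [-2.008, -0.0, 2.819]
force: [-1.3, -0.2, 0.0]
grip_width: 0.0311
```

```bash
cat >> h.py <<'E'
def axis(n,save=None):
    p,Q=post(n,save=save)
    k=(Q[...,0]>.0)&(Q[...,0]<.135)&(abs(Q[...,1])<.022)&(Q[...,2]>.062)&(Q[...,2]<.13)
    q=Q[k]
    for x in np.arange(0,.13,.015):
        s=q[abs(q[:,0]-x)<.006]
        if len(s)>5: print(round(x*1e3),'ztop',np.percentile(s[:,2],97).round(4),'y',s[:,1].min().round(3),s[:,1].max().round(3))
E
python3 -c "
from h import *
now()
axis('side','pics/side16.png')
axis('scene','pics/scene16.png')
now()
plan([81,82,83])
"
```

```text
t 22.73 tcp_c(mm) [151.8   4.9  82.3] turn deg [65.  0. -0.] F_c [-0.6  1.2  0. ] w 31.1 q [-0.64  1.29  0.09  0.92  0.55  1.88  0.58]
30 ztop 0.0744 y -0.001 0.01
45 ztop 0.0787 y -0.005 0.014
60 ztop 0.0815 y -0.004 0.015
75 ztop 0.0844 y -0.019 0.022
90 ztop 0.0863 y -0.019 0.016
105 ztop 0.0898 y -0.004 0.014
120 ztop 0.0917 y -0.004 0.013
0 ztop 0.0756 y -0.011 0.011
15 ztop 0.0723 y -0.006 0.009
30 ztop 0.0748 y -0.007 0.008
45 ztop 0.0775 y -0.007 0.01
60 ztop 0.0803 y -0.007 0.007
75 ztop 0.0828 y -0.01 0.01
90 ztop 0.0851 y -0.018 0.008
105 ztop 0.0885 y -0.007 0.009
120 ztop 0.0906 y -0.007 0.008
t 22.82 tcp_c(mm) [151.8   5.1  81.7] turn deg [65.  0. -0.] F_c [ 0.1  0.5 -0.1] w 31.0 q [-0.64  1.29  0.09  0.92  0.55  1.88  0.58]
81 65.6 (np.float64(153.3), np.float64(78.6)) [-0.0007, 0.0035, -0.0, 0.0112, -0.0, 0.001]
82 66.2 (np.float64(154.7), np.float64(75.7)) [-0.0007, 0.0067, -0.0, 0.0221, -0.0, 0.001]
83 66.9 (np.float64(156.0), np.float64(72.7)) [-0.0007, 0.01, 0.0001, 0.033, -0.0, 0.001]
```

View pics/scene16.png

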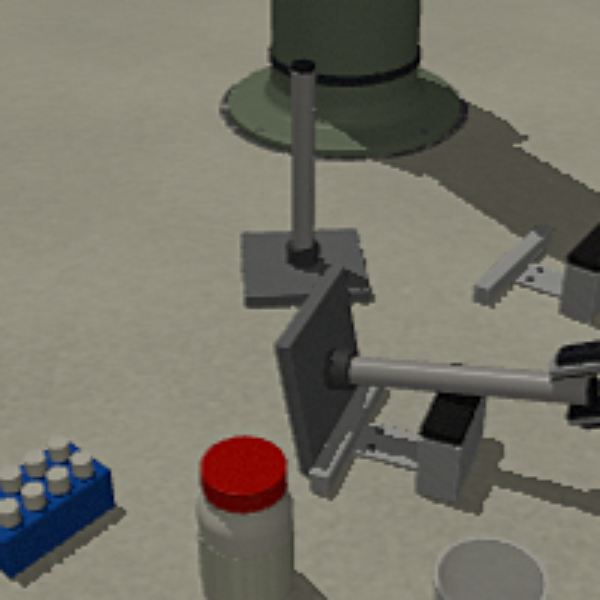

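View pics/side16.png

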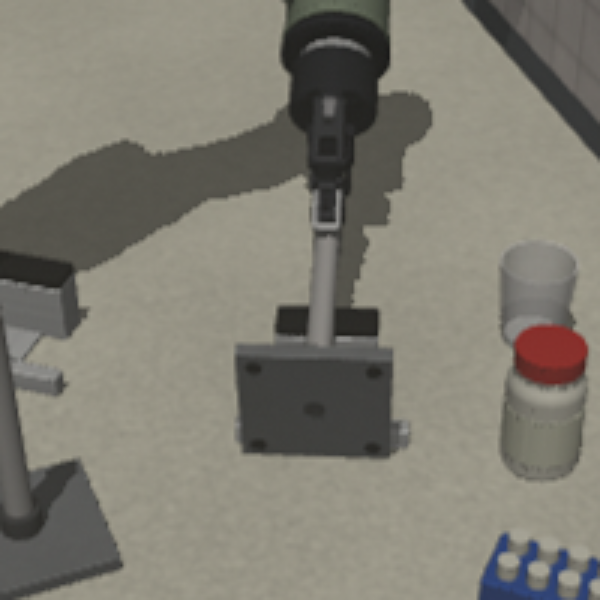

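>>> {"name": "carry_out", "arguments": {
  "series": [
    [0,0.001,0,0.0,0,0,158],
    [0,0.002,0,0.0,0,0,152],
    [0,0.003,0,0.0,0,0,146],
    [0,0.003,0,0.0,0,0,140],
    [0,0.003,0,0.0,0,0,140]
  ]
}}

```text
clock: 23.45
position: [0.6381, 0.1508, 0.0798]
tool_rot: [-2.009, -0.0, 2.819]
force: [0.6, -0.2, -0.1]
grip_width: 0.0385
```

```bash
python3 -c "
from h import *
now()
axis('scene','pics/scene17.png')
p,d=imaging.grab_frame('wrist');cv2.imwrite('pics/wrist17.png',p)
now()
"
```

```text
t 23.45 tcp_c(mm) [152.9   4.8  79.8] turn deg [64.9  0.  -0. ] F_c [-0.  -0.6 -0.1] w 38.5 q [-0.64  1.29  0.09  0.92  0.55  1.88  0.57]
0 ztop 0.0752 y -0.012 0.012
15 ztop 0.0717 y -0.007 0.009
30 ztop 0.0747 y -0.008 0.007
45 ztop 0.0771 y -0.007 0.011
60 ztop 0.0804 y -0.008 0.008
75 ztop 0.0831 y -0.008 0.009
90 ztop 0.086 y -0.018 0.007
105 ztop 0.0878 y -0.007 0.009
120 ztop 0.0905 y -0.007 0.01
t 23.55 tcp_c(mm) [153.    4.9  79.8] turn deg [64.9  0.  -0. ] F_c [ 0.7 -1.2  0.1] w 38.5 q [-0.64  1.29  0.09  0.92  0.55  1.88  0.57]
```

View pics/wrist17.png

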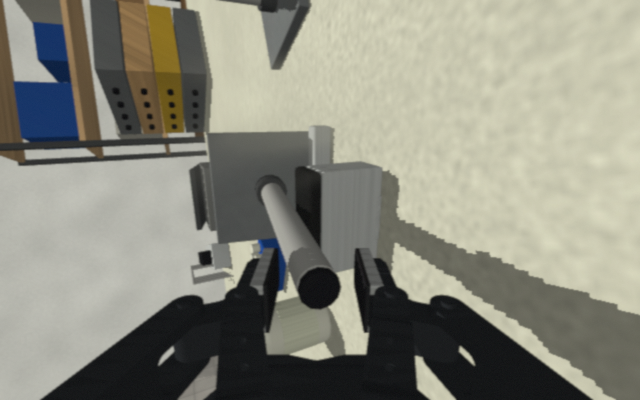

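The post did not move when the jaws opened, and there is free space on both sides of its end at wrist (318,285). It is resting on the rubber, so I'll withdraw straight back.

>>> {"name": "carry_out", "arguments": {
  "series": [
    [0,0,-0.005,0,0,0,130],
    [0,0,-0.012,0,0,0,120],
    [0,0,-0.025,0,0,0,120],
    [0,0,-0.045,0,0,0,120],
    [0,0,-0.07,0,0,0,120],
    [0,0,-0.1,0,0,0,120],
    [0,0,-0.1,0,0,0,120]
  ]
}}

```text
clock: 24.42
position: [0.6553, 0.2152, 0.1154]
tool_rot: [-2.017, 0.006, 2.822]
force: [-0.0, -1.3, -0.3]
grip_width: 0.0453
```

```bash
python3 -c "
from h import *
now()
axis('scene','pics/scene18.png')
p,Q=post('side','pics/side18.png') if 0 else post('side',save='pics/side18.png')
k=(Q[...,0]>.16)&(Q[...,0]<.2)&(abs(Q[...,1])<.04)&(Q[...,2]>.06)&(Q[...,2]<.105); print('end',Q[k].min(0),Q[k].max(0))
p,Q=post('scene')
k=(Q[...,0]>.16)&(Q[...,0]<.19)&(abs(Q[...,1])<.04)&(Q[...,2]>.06)&(Q[...,2]<.105); print('end',Q[k].min(0),Q[k].max(0))
k=(Q[...,0]>-.05)&(Q[...,0]<-.0)&(abs(Q[...,1])<.06)&(Q[...,2]>.022)&(Q[...,2]<.12); print('foot',np.percentile(Q[k],[1,99],axis=0))
now()
"
```

```text
t 24.43 tcp_c(mm) [219.6   8.9 115.4] turn deg [64.4 -0.4  0. ] F_c [-1.3 -0.4 -0.3] w 45.3 q [-0.89  1.5   0.98  0.71 -0.14  1.93  0.99]
0 ztop 0.075 y -0.011 0.011
15 ztop 0.0727 y -0.007 0.008
30 ztop 0.0751 y -0.006 0.008
45 ztop 0.0773 y -0.007 0.01
60 ztop 0.0805 y -0.008 0.007
75 ztop 0.0825 y -0.007 0.008
90 ztop 0.0851 y -0.017 0.008
105 ztop 0.0876 y -0.008 0.009
120 ztop 0.0903 y -0.007 0.008
end [ 0.16037277 -0.00408331  0.09048596] [0.17398867 0.01331693 0.09903382]
end [ 0.1601323  -0.00763521  0.08088635] [0.17691104 0.01046386 0.09998824]
foot [[-0.0293861  -0.05114485  0.02288639]
 [-0.00187967  0.05736562  0.11164437]]
t 24.57 tcp_c(mm) [220.6   9.4 115.8] turn deg [64.5 -0.6 -0. ] F_c [-0.2 -0.6  0. ] w 45.3 q [-0.89  1.5   0.98  0.71 -0.14  1.93  0.98]
```

View pics/scene18.png

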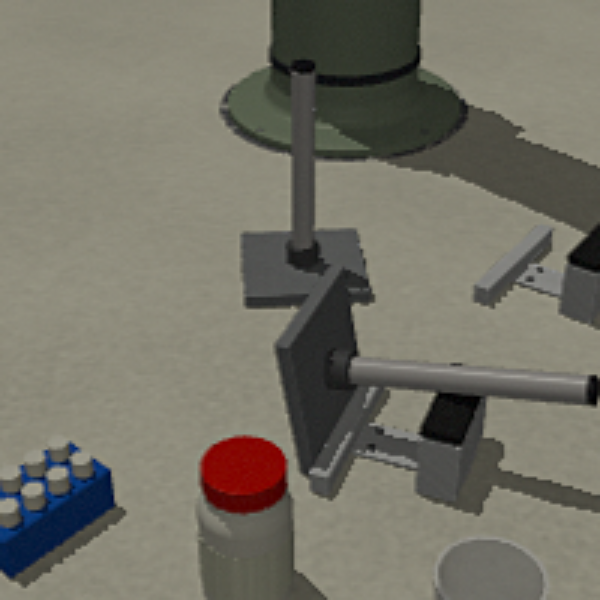

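View pics/side18.png

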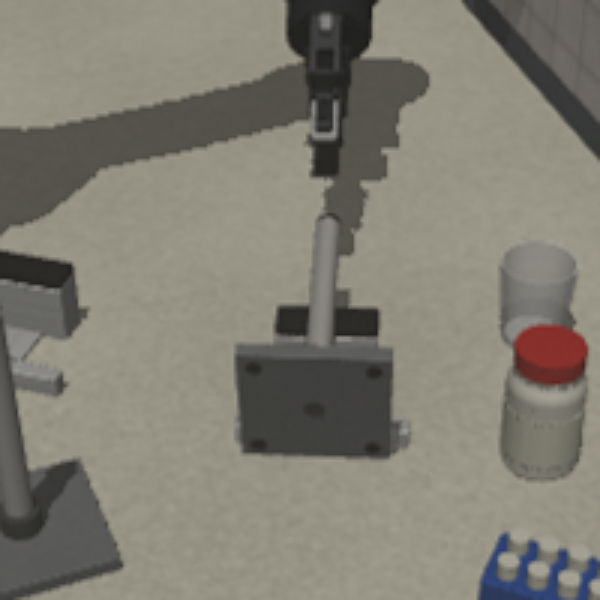

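>>> {"name": "carry_out", "arguments": {
  "series": [
    [0,-0.01,-0.005,-0.08,0,0,120],
    [0,-0.02,-0.01,-0.16,0,0,120],
    [0,-0.03,-0.015,-0.24,0,0,120],
    [0,-0.03,-0.015,-0.24,0,0,120],
    [0,-0.03,-0.015,-0.24,0,0,120],
    [0,-0.03,-0.015,-0.24,0,0,120]
  ]
}}

```text
clock: 25.32
position: [0.6548, 0.2152, 0.1474]
tool_rot: [-2.255, 0.004, 2.821]
force: [0.1, 0.4, -0.5]
grip_width: 0.0451
```

```bash
python3 -c "
from h import *
from workcell import ticket
now(); print(telemetry.observe()['qd'].round(3))
axis('scene','pics/scene19.png')
for n in('scene',):
    p,d=imaging.grab_frame(n);P=cloud(n,d).reshape(-1,3);P=P[~np.isnan(P[:,0])]
    def sel(x0,x1,y0,y1,z0,z1): return P[(P[:,0]>x0)&(P[:,0]<x1)&(P[:,1]>y0)&(P[:,1]<y1)&(P[:,2]>z0)&(P[:,2]<z1)]
    for b in((.69,.79,-.1,0,.09,.112),(.75,.85,.05,.13,.065,.08),(.6,.8,-.25,-.14,.03,.06)): print(np.round(cv2.minAreaRect(sel(*b)[:,:2].astype(np.float32)*1000)[0],1))
print(ticket.job_done())
"
```

```text
t 25.32 tcp_c(mm) [219.3   9.4 147.4] turn deg [50.8 -0.3 -0. ] F_c [ 0.4 -0.  -0.5] w 45.1 q [-0.93  1.33  0.95  0.9  -0.21  1.75  1.  ]
[-0.005  0.001  0.01   0.001 -0.004 -0.003  0.003]
0 ztop 0.0753 y -0.011 0.01
15 ztop 0.0733 y -0.007 0.01
30 ztop 0.0754 y -0.007 0.007
45 ztop 0.0773 y -0.007 0.009
60 ztop 0.0804 y -0.008 0.007
75 ztop 0.0829 y -0.02 0.01
90 ztop 0.0852 y -0.022 0.006
105 ztop 0.0885 y -0.007 0.008
120 ztop 0.0904 y -0.007 0.008
[745.5 -51. ]
[798.8  89.9]
[ 696.5 -193.9]
the job is handed in; nothing more can be done
None
```

The stand now lies on its side on the rubber-topped rest with its foot against the stop bar, and the job was handed in at about 25 s of the 72 s allowed. I pushed it upright along the bench and squared its foot to the bar. I then tipped it with a loose finger cage round the post end, about 27–30 mm wide on the 20 mm post. The cage followed the post all the way down, and then I withdrew.

**Last checks:**
- **Upright at the bar:** the foot measured flush, with its edges square to within about 0.02 rad in both views.
- **Lying position:** the post leans about 80° from upright and did not move when the fingers left. Its end is about 5 mm from the cradle's centre line, and the foot looks in contact with the bar.
- **Bystanders:** the jar, beaker and rack are within 1 mm of where they started.
- **Robot:** it was clear of everything and at rest.

**What went less well:**
- **Foot edge:** with the tool tilted, the fingertip seemed to ride up on the foot's rear edge, and I had to back off.
- **Force peak:** one push reached 24.7 N along the push (about 26 N in all, against the 30 N limit). I think a gripper knuckle was bearing on the post. I backed off and finished from an off-centre push point at about 5–9 N.
- **Front edge at the bar:** the bar hides it from the scene camera (it read about -4 mm), so I judged flushness from the rear edge instead.

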